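# Strip the membrane cell onto its shadow pads

### The arm

A 6-joint arm with a two-finger parallel gripper is mounted at the origin on a cart in front of the work surface, level with it; the furniture and walls round the work are solid. World frame = base frame: x ahead of the robot, y to its left, z up, the work surface at z = 0. Lengths are in mm, angles in rad, forces in N, time in s.
With the tool pointing down it reaches from about 400 to 925 mm from the base axis. Payload 12.5 kg.
Tool frame: the origin (TCP) lies at the very end of the fingers, on their centre line; the grasp point (between the pads) lies 19 mm behind it (env.tcp_to_grasp is the distance from the TCP to the grasp point, in mm); z points along the fingers, x is the direction in which the jaws open and shut, and the axes are right-handed (so a half turn about z gives the same grasp; the last joint's range is limited). The gripper opens to 95 mm and grips with 3 to 60 N. Pads are 20 mm wide; open, the fingers measure 119 mm over their backs; the gripper's body (75 mm by 180 mm) begins 59 mm behind the grasp point.
Start: joints at [1.232, 0.491, 1.559, -0, 1.092, -0.106], TCP at [144.171, 608.162, 214.661] pointing down, gripper open.
Joint ranges: [-3.1, 3.1], [-0.84, 2.19], [0.05, 2.79], [-1.13, 4.28], [0.06, 2.93], [-2.69, 2.69]. Speed limits (rad/s): [2.22, 2.22, 2.79, 3.14, 3.14, 3.14].

### API

Orientations are given as [roll, pitch, yaw] about the fixed x, y, z axes, in that order (R = Rz(yaw) Ry(pitch) Rx(roll)).
In Python, from cell import env, vision, job gives the robot as it stands.
- The arm moves only by the shell command python3 -m pendant 'ROWS' [OPENING]. ROWS is JSON, a list of rows, each a list of 4 numbers: the shift along the tool's x, y, z in mm, then the turn about the tool's z in degrees. In form: [[tx, ty, tz, turn], ...]. A call has 1 to 8 rows; each row is the pose to reach, as a shift and turn from the pose measured when the call began, along the tool's axes at that moment; what a row does not reach only later rows make up. A row lasts 1/8 s, in which the tool goes at most 62.5 mm and 10.7 degrees, less where a joint would pass 70% of its speed; a pose out of reach is approached as far as the arm can. A call with a gripper value outside its range is refused whole. OPENING is the closure, from 0 (fully open) to 1 (shut), set as the call begins (- or left out, the last holds). The fingers move at their own pace and stop on an object; the grip force is fixed at half the most. Time passes only in rows, so rows that repeat a pose let the fingers close. It gives the time, the measured TCP pose, the force and the opening at its end, in the units of the state.
- env.state(): the state, without advancing time (a new reading comes with each control period).
- vision.read_camera(name): name is "scene" or "top" or "wrist"; returns a dict with "pixels" (480x640x3 uint8, red, green, blue), "intrinsics" (3x3 intrinsics, pixels), "R" (3x3) and "t" (3): a world point X has camera coordinates R X + t; the wrist camera has in their place "tool_from_camera" (4x4, takes a point from camera to tool coordinates, whose origin is the TCP and whose axes are the tool frame's). Camera axes: x right, y down, z forward; pixel columns grow to the right and rows downward; lengths in mm; the calibration is good to about 2 mm. The wrist camera is an equidistant fisheye: a pixel r from the principal point sees the ray r / f radians off the axis. A picture is of the moment at which its call begins: read the wrist's pose just before it. There is no depth.
- job.job_done(): hands the job in, once; it reports no verdict.
Trained networks look in a picture, given as the dict that the camera call returned (one of the last four; its "shot" number tells which), for a name from the list of things; names that differ only in an ending like _2 or _b are one class to them, and where a whole thing is asked for, a point or a joint stands for the part that bears it (a point fixed in the world has none). Each returns a list of dicts, best first, with "confidence" (0 to 1); they miss things now and then, are a little off and sometimes report something else, mostly with a low value. They report only what shows in the picture. A call takes as long as a camera call.
- vision.find_in(picture, query): "at" ([x, y, z] in mm, in the coordinates of the camera as it stood for that picture, good to about 4 mm: the middle of the surface that is visible of it).
- vision.regions_of(picture, query): "pixels" (480x640 bool, what is visible of it).
The state is a dict: "t": time; "joints": joint angles; "qvel": joint speeds; "tau": joint torques, N m; "eef_pos": TCP position; "tcp_rot": TCP orientation; "ft_force": force on the tool from outside, world axes, zero at the start; "moment": the same for the moment, N m; "opening": opening from 0.0 (shut) to 1.0 (fully open).
Only numpy, scipy, OpenCV 4.12 (cv2) and the standard library are available. Lean on these libraries where they do the work, as an engineer would, in place of code of your own. Each camera call takes 0.05 s, during which the arm holds its last target.

### The job

Take the two stacks of membrane cell parts apart and set each of the five parts on its own round pad: the one whose dark inset has that part's outline and size, centred on the inset and turned to match it. Keep every part upright throughout, and leave all five lying flat on their pads, let go and at rest.

Things in the scene. Friction and masses are not known exactly. Their poses are not given: they have to be found in the camera images.
- end_plate: Square grey plastic end plate, 64 x 64 mm, 18 mm thick, a small dark hole at each corner; the largest part. Origin: centre of its underside; z up. x and y at right angles to its sides. Rests on a fixed steel post, top 26 mm above the worktop, under the disc or the hexagon and the plug or the bar.
- flow_disc: Round white plastic disc, 50 mm across, 18 mm thick, a thin dark ring on its top. Origin: centre of its underside; z up. Rests in a stack, its underside 44 mm above the worktop: on the end plate or on a second fixed post (posts are 44 mm across, on a round 92 mm foot with no dark inset).
- hex_body: Hexagonal steel body, 46 mm across flats, 18 mm thick, a thin dark ring on its top. Origin: centre of its underside; z up. x at right angles to one pair of flats (further pairs at 60 and 120 degrees). Rests in a stack, its underside 44 mm above the worktop: on the end plate or on a second fixed post (posts are 44 mm across, on a round 92 mm foot with no dark inset).
- plug: Small black plastic cylinder, 24 mm across, 24 mm tall, standing upright, a bright round spot on its top. Origin: centre of its underside; z up. Starts as the top of a stack, its underside 62 mm above the worktop, loose on the disc or the hexagon, up to 8 mm off centre.
- clamp_bar: Oblong steel bar, 42 x 18 mm, 24 mm tall, two dark round holes in its top. Origin: centre of its underside; z up. x along its 42 mm length. Starts as the top of a stack, its underside 62 mm above the worktop, loose on the disc or the hexagon, up to 8 mm off centre.
- end_plate_pad: Fixed round grey pad, 96 mm across, 6 mm thick, flat on the worktop, with a dark flat inset (all but flush) in its middle in the outline of the end plate: a square of 66 mm. Origin: centre of the pad's underside; its top is at +6 mm. x and y at right angles to the square's sides.
- flow_disc_pad: Fixed round grey pad, 96 mm across, 6 mm thick, flat on the worktop, with a dark flat inset (all but flush) in its middle in the outline of the white disc: a circle of 52 mm. Origin: centre of the pad's underside; its top is at +6 mm. A fixed monitor, top 0.29 m high, stands at the back, its near corner at about x 0.59, y 0.07: pass it on the robot's side.
- hex_body_pad: Fixed round grey pad, 96 mm across, 6 mm thick, flat on the worktop, with a dark flat inset (all but flush) in its middle in the outline of the hexagonal part: a hexagon 48 mm across flats. Origin: centre of the pad's underside; its top is at +6 mm. x at right angles to one pair of flats.
- plug_pad: Fixed round grey pad, 96 mm across, 6 mm thick, flat on the worktop, with a dark flat inset (all but flush) in its middle in the outline of the black plug: a circle of 26 mm. Origin: centre of the pad's underside; its top is at +6 mm.
- clamp_bar_pad: Fixed round grey pad, 96 mm across, 6 mm thick, flat on the worktop, with a dark flat inset (all but flush) in its middle in the outline of the clamp bar: an oblong of 44 x 20 mm. Origin: centre of the pad's underside; its top is at +6 mm. x along the oblong's length.

How it is judged (in metres and radians):
At the end, for the whole second after the job is handed in: Each of the five parts lies flat (within 0.1 rad) on the top of its own pad (underside within 3 mm of the pad's top), its centre within 12 mm of the pad's centre, at rest; end plate, hexagon and bar are turned to match their insets within 0.26 rad (15 degrees), counting their symmetry (horizontal distance between end_plate and end_plate_pad below 0.012 m and z of end_plate in the frame of end_plate_pad between 0.003 and 0.009 m and angle between each of end_plate, flow_disc, hex_body, plug, clamp_bar's own z axis and vertical below 0.1 rad and linear speed of each of end_plate, flow_disc, hex_body, plug, clamp_bar below 0.02 m/s and angular speed of each of end_plate, flow_disc, hex_body, plug, clamp_bar below 0.2 rad/s and horizontal distance between flow_disc and flow_disc_pad below 0.012 m and z of flow_disc in the frame of flow_disc_pad between 0.003 and 0.009 m and horizontal distance between hex_body and hex_body_pad below 0.012 m and z of hex_body in the frame of hex_body_pad between 0.003 and 0.009 m and horizontal distance between plug and plug_pad below 0.012 m and z of plug in the frame of plug_pad between 0.003 and 0.009 m and horizontal distance between clamp_bar and clamp_bar_pad below 0.012 m and z of clamp_bar in the frame of clamp_bar_pad between 0.003 and 0.009 m and (angle between the x axis of end_plate and the x axis of end_plate_pad, either way round below 0.26 rad or angle between the x axis of end_plate and the y axis of end_plate_pad, either way round below 0.26 rad) and angle between the x axis of clamp_bar and the x axis of clamp_bar_pad, either way round below 0.26 rad and (angle between the x axis of hex_body and the x axis of hex_body_pad, either way round below 0.26 rad or angle between the x axis of hex_body and the x axis of hex_body_pad, either way round between 0.787 and 1.307 rad)); the robot touches nothing.
It fails at once if a part is tipped by more than about 34 degrees (angle between any of end_plate, flow_disc, hex_body, plug, clamp_bar's own z axis and vertical above 0.6 rad).
It also fails if it takes over 128 s, if anything falls off the work surface, if the arm or the gripper's body presses on something with over 40 N, if the wrist force passes 120 N, or if a joint passes its speed limit or range.

## Working session

There is one attempt and no reset: what is moved stays moved. The work goes in short steps, Python scripts to look and compute and a shell command to move; the robot and the scene stay as the last step left them, time stands still between calls to the robot, and variables do not carry over. Pictures are saved under pics/ and viewed, and the job is handed in when it is done.

```bash
ls -la; mkdir -p pics; python3 - <<'E'
from cell import env,vision,job
import cv2
print(env.state()); print(env.tcp_to_grasp)
for n in ["scene","top","wrist"]:
    p=vision.read_camera(n); cv2.imwrite(f"pics/{n}0.png",p["pixels"][:,:,::-1]); print(n,p["intrinsics"],p.get("R"),p.get("t"),p.get("tool_from_camera"))
E
```

```text
total 12
drwxr-xr-x  3 agent agent 4096 Dec  7 03:32 .
drwxr-xr-x 23 root  root  4096 Dec  7 03:32 ..
drwxr-xr-x  2 agent agent 4096 Dec  7 03:32 pics
{'t': 0.0, 'joints': array([ 1.23237809e+00,  4.91535291e-01,  1.55944072e+00,  4.71410294e-06,
        1.09170061e+00, -1.05599608e-01]), 'qvel': array([-0.00067477, -0.00047812, -0.00060346, -0.00158281,  0.00045654,
        0.00030704]), 'tau': array([ 2.21219663e-03, -6.12657237e+01, -2.58178747e+01,  6.93490938e-02,
        4.82651393e-02, -7.88799434e-05]), 'eef_pos': array([144.09699007, 607.91521002, 214.07983173]), 'tcp_rot': array([-3.14147424e+00,  1.07749354e-03,  1.33797559e+00]), 'ft_force': array([ 0.27149995, -1.30599879, -0.4216109 ]), 'moment': array([-0.03814232,  0.01483573, -0.00187472]), 'opening': 1.0004291598759787}
18.8
scene [[443.80286725   0.         312.65684125]
 [  0.         443.80286725 242.78858768]
 [  0.           0.           1.        ]] [[ 0.73945297 -0.67308095 -0.01308946]
 [-0.43996177 -0.46844662 -0.76615364]
 [ 0.50955171  0.57229345 -0.64252413]] [-436.79381806  237.64171216  719.70813425] None
top [[610.46951047   0.         318.58468347]
 [  0.         610.46951047 237.81755327]
 [  0.           0.           1.        ]] [[-0.01685432 -0.99973175 -0.01588593]
 [-0.9936913   0.01851013 -0.11061185]
 [ 0.11087623  0.01392142 -0.99373671]] [ -92.87779367  520.84221734 1297.00751439] None
wrist [[371.64829954   0.         320.65049996]
 [  0.         371.64829954 239.31764892]
 [  0.           0.           1.        ]] None None [[ 9.99999328e-01 -1.01392881e-04 -1.15461632e-03  1.95093625e-01]
 [ 4.35192281e-04  9.56126954e-01  2.92952313e-01 -8.35688061e+01]
 [ 1.07425651e-03 -2.92952619e-01  9.56126356e-01 -1.69957438e+02]
 [ 0.00000000e+00  0.00000000e+00  0.00000000e+00  1.00000000e+00]]
```

View pics/scene0.png

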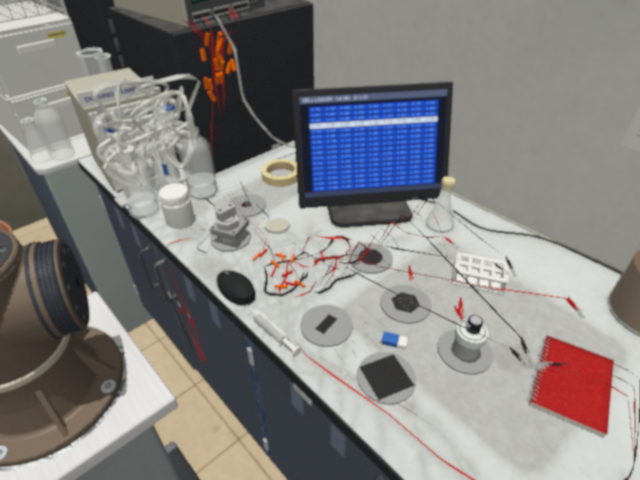

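View pics/top0.png

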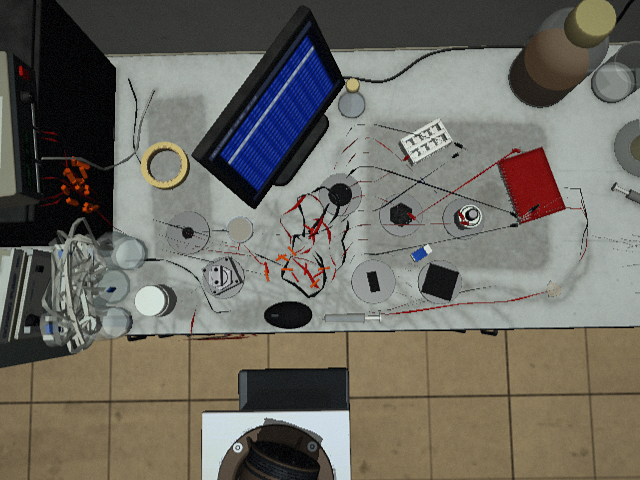

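View pics/wrist0.png

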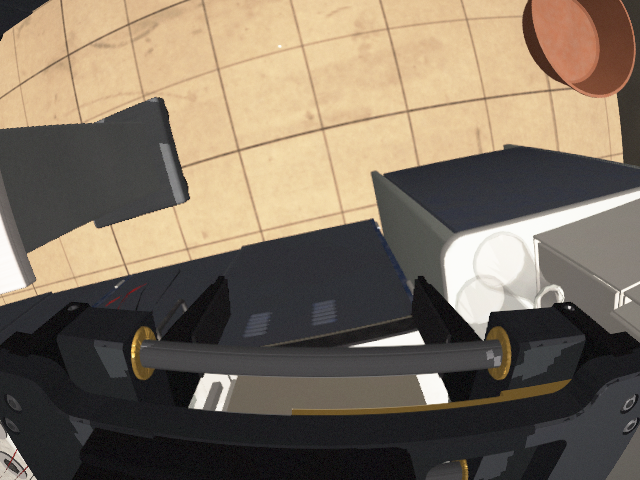

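```bash
cat > h.py <<'E'
import numpy as np, cv2
from cell import env,vision,job
from scipy.spatial.transform import Rotation as Rn
def pose():
    s=env.state(); return np.array(s["eef_pos"]),Rn.from_euler('xyz',s["tcp_rot"]).as_matrix()
def ray(p,uv,T=None):
    K=p["intrinsics"]; d=np.array([(uv[0]-K[0,2])/K[0,0],(uv[1]-K[1,2])/K[1,1]])
    if "R" in p and p["R"] is not None:
        R=np.array(p["R"]);t=np.array(p["t"]); v=np.array([d[0],d[1],1.]); return -R.T@t,R.T@v
    r=np.hypot(*d); v=np.array([*(d/r*np.sin(r) if r>1e-9 else d),np.cos(r)])
    pos,Rt=T; M=np.array(p["tool_from_camera"])
    return pos+Rt@M[:3,3],Rt@(M[:3,:3]@v)
def onplane(p,uv,z,T=None):
    o,v=ray(p,uv,T); return o+v*(z-o[2])/v[2]
def proj(p,X,T=None):
    K=p["intrinsics"];X=np.array(X,float)
    if "R" in p and p["R"] is not None:
        c=np.array(p["R"])@X+np.array(p["t"]); return K[0,0]*c[0]/c[2]+K[0,2],K[1,1]*c[1]/c[2]+K[1,2]
    pos,Rt=T; M=np.array(p["tool_from_camera"]); c=M[:3,:3].T@(Rt.T@(X-pos)-M[:3,3])
    th=np.arctan2(np.hypot(c[0],c[1]),c[2]); u=c[:2]/np.hypot(c[0],c[1])*th
    return K[0,0]*u[0]+K[0,2],K[1,1]*u[1]+K[1,2]
def toworld(p,at,T=None):
    at=np.array(at)
    if "R" in p and p["R"] is not None: return np.array(p["R"]).T@(at-np.array(p["t"]))
    M=np.array(p["tool_from_camera"]); return T[0]+T[1]@(M[:3,:3]@at+M[:3,3])
Q=["end_plate","flow_disc","hex_body","plug","clamp_bar"]
E
python3 - <<'E'
from h import *
for n in ["top","scene"]:
    p=vision.read_camera(n)
    for q in Q+[a+"_pad" for a in Q]:
        for d in vision.find_in(p,q)[:2]: print(n,q,round(d["confidence"],2),toworld(p,d["at"]).round(0))
    im=p["pixels"][:,:,::-1]
    if n=="top": 
        a=cv2.resize(im[165:325,145:345],(800,640),interpolation=cv2.INTER_CUBIC)[:600]; b=cv2.resize(im[165:325,320:520],(800,640),interpolation=cv2.INTER_CUBIC)[:600]
        cv2.imwrite("pics/ta.png",a);cv2.imwrite("pics/tb.png",b)
    else: cv2.imwrite("pics/sa.png",cv2.resize(im[170:370,200:400],(600,600),interpolation=cv2.INTER_CUBIC)); cv2.imwrite("pics/sb.png",cv2.resize(im[230:410,300:500],(660,594),interpolation=cv2.INTER_CUBIC))
E
```

```text
top end_plate 0.93 [450. 104.  42.]
top end_plate 0.54 [ 570. -285.    8.]
top flow_disc 0.63 [ 555. -419.   66.]
top hex_body 0.51 [437. 100.  64.]
top plug 0.69 [ 553. -413.   89.]
top clamp_bar 0.77 [439. 107.  88.]
top end_plate_pad 0.75 [ 424. -364.    5.]
top flow_disc_pad 0.57 [ 623. -154.    7.]
top hex_body_pad 0.88 [ 570. -287.    7.]
top plug_pad 0.83 [536. 190.   3.]
top clamp_bar_pad 0.68 [ 426. -223.    7.]
top clamp_bar_pad 0.65 [ 556. -418.   89.]
scene end_plate 0.66 [429.  90.  45.]
scene flow_disc 0.89 [ 544. -430.   65.]
scene hex_body 0.78 [428.  92.  62.]
scene plug 0.75 [ 553. -423.   91.]
scene clamp_bar 0.76 [434. 106.  85.]
scene end_plate_pad 0.77 [ 418. -362.   10.]
scene flow_disc_pad 0.93 [ 616. -154.   11.]
scene hex_body_pad 0.7 [ 564. -280.   11.]
scene plug_pad 0.81 [549. 184.  13.]
scene clamp_bar_pad 0.74 [ 423. -222.   10.]
```

View pics/ta.png

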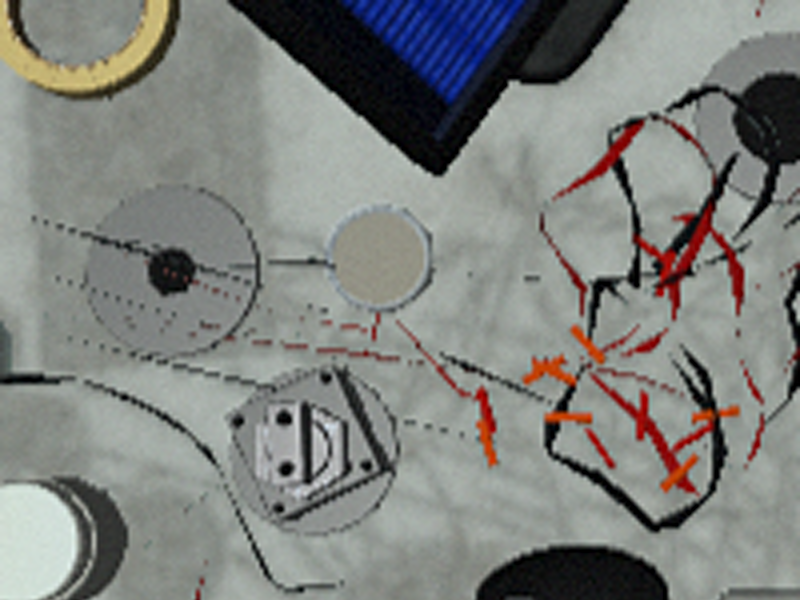

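View pics/tb.png

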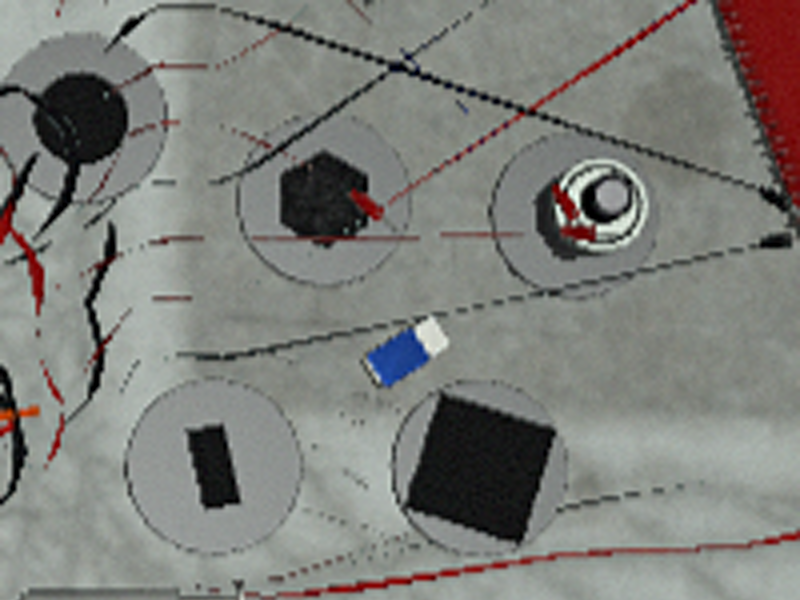

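View pics/sa.png

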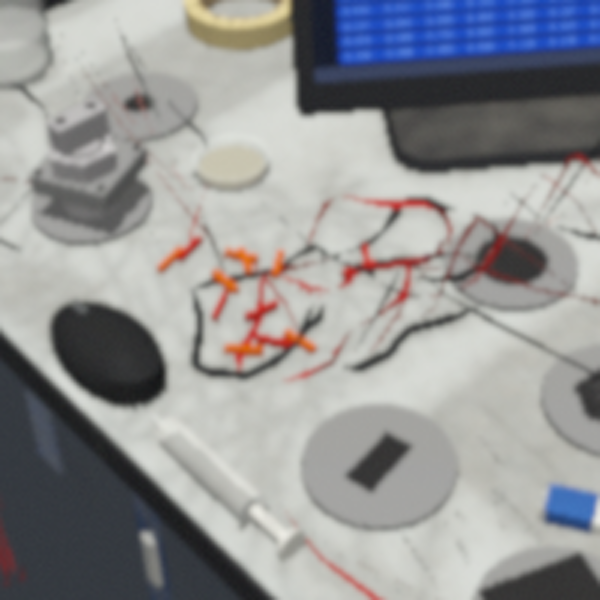

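View pics/sb.png

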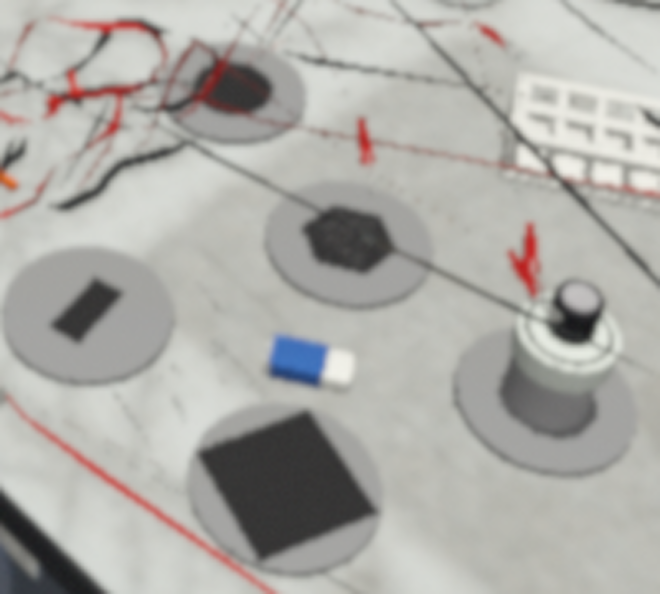

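```bash
cat > pads.py <<'E'
from h import *
p=vision.read_camera("top"); g=cv2.cvtColor(p["pixels"],cv2.COLOR_RGB2GRAY)
near={"end_plate":(424,-364),"flow_disc":(622,-154),"hex_body":(570,-285),"plug":(538,190),"clamp_bar":(426,-223)}
sz={"end_plate":66,"flow_disc":52,"hex_body":52,"plug":26,"clamp_bar":46}
for q,(x,y) in near.items():
    u,v=proj(p,(x,y,6)); rr=int(sz[q]*.47*.85)+3
    m=np.zeros_like(g); cv2.circle(m,(int(round(u)),int(round(v))),rr,255,-1)
    # weighted darkness
    f=g.astype(float); w=np.clip((115-f)/75,0,1)*(m>0)
    lab=(w>0.5).astype(np.uint8); n,L,st,c=cv2.connectedComponentsWithStats(lab); k=1+np.argmax(st[1:,4]); 
    cn,_=cv2.findContours((L==k).astype(np.uint8),cv2.RETR_EXTERNAL,cv2.CHAIN_APPROX_NONE)
    cnt=cn[0][:,0,:].astype(float); pts=np.array([onplane(p,a,6)[:2] for a in cnt],np.float32)
    (cx,cy),(a,b),ang=cv2.minAreaRect(pts); W=onplane(p,c[k],6)
    ww=cv2.dilate((L==k).astype(np.uint8),np.ones((3,3)))*w; ys,xs=np.nonzero(ww); ctr=onplane(p,(np.average(xs,weights=ww[ys,xs]),np.average(ys,weights=ww[ys,xs])),6)
    print(q,"cent",W[:2].round(1),"soft",ctr[:2].round(1),"rect",round(cx,1),round(cy,1),round(a+2,1),round(b+2,1),round(ang,1),"area",st[k,4])
    # pad circle from region
    for d in vision.regions_of(p,q+"_pad")[:1]:
        mm=d["pixels"].astype(np.uint8); cc,_=cv2.findContours(mm,0,1); cc=max(cc,key=len); hull=cv2.convexHull(cc)
        e=np.array([onplane(p,a,6)[:2] for a in hull[:,0,:].astype(float)],np.float32); print("   pad",cv2.minEnclosingCircle(e),d["confidence"])
E
python3 pads.py
```

```text
end_plate cent [ 420.5 -364.3] soft [ 420.3 -364.3] rect 419.6 -363.5 69.3 71.8 71.3 area 927
   pad ((421.2442321777344, -364.3187255859375), 48.298343658447266) 0.88
flow_disc cent [ 616.9 -148.8] soft [ 616.6 -148.9] rect 616.8 -147.1 76.3 61.4 30.2 area 482
   pad ((619.2382202148438, -149.85496520996094), 48.389827728271484) 0.83
hex_body cent [ 569.9 -284.7] soft [ 569.9 -284.7] rect 568.9 -284.5 52.3 54.7 28.8 area 422
   pad ((570.0708618164062, -282.419921875), 47.77996826171875) 0.67
plug cent [540.6 189.4] soft [540.2 189.5] rect 540.4 190.9 52.2 28.4 57.2 area 134
   pad ((539.169189453125, 188.44728088378906), 47.967201232910156) 0.78
clamp_bar cent [ 423.3 -218.9] soft [ 423.8 -218.9] rect 423.5 -218.8 44.8 22.6 11.5 area 187
   pad ((425.5154113769531, -219.77255249023438), 48.90501022338867) 0.76
```

```bash
cat > go.py <<'E'
import sys
from h import *
# args: x y z yawdeg [x y z yaw ...]: print tool-frame rows from the present pose
a=list(map(float,sys.argv[1:])); P,R=pose(); y0=np.degrees(np.arctan2(R[1,0],R[0,0]))
print("t",round(env.state()["t"],2),"now",P.round(1),"yaw",round(y0,1),"tilt",round(np.degrees(np.arccos(-R[2,2])),2))
for i in range(0,len(a),4):
    d=R.T@(np.array(a[i:i+3])-P); dy=(a[i+3]-y0+180)%360-180
    print([*d.round(1)],"turn",round(-dy,1),"(alt",round(-dy-180*np.sign(-dy),1),")")
E
python3 go.py 144 608 450 90 430 105 450 90  430 105 250 90
```

```text
t 1.55 now [144.1 608.2 214.7] yaw 76.7 tilt 0.01
[np.float64(-0.2), np.float64(-0.1), np.float64(-235.3)] turn -13.3 (alt 166.7 )
[np.float64(-423.6), np.float64(394.2), np.float64(-235.4)] turn -13.3 (alt 166.7 )
[np.float64(-423.6), np.float64(394.2), np.float64(-35.4)] turn -13.3 (alt 166.7 )
```

```bash
python3 -m pendant '[[0,0,-60,0],[0,0,-120,0],[0,0,-180,0],[0,0,-236,0],[0,0,-236,0]]'; python3 go.py 430 105 450 90
```

```text
t: 2.17
eef_pos: [144.2, 608.5, 455.2]
tcp_rot: [3.141, -0.008, 1.338]
ft_force: [0.3, -0.5, -0.9]
opening: 0.997
t 2.17 now [144.2 608.5 455.2] yaw 76.7 tilt 0.45
[np.float64(-424.1), np.float64(394.2), np.float64(2.2)] turn -13.3 (alt 166.7 )
```

```bash
python3 -m pendant '[[-42,39,2,-2],[-84,78,2,-4],[-127,118,2,-6],[-169,157,2,-8],[-212,197,2,-10],[-254,236,2,-12],[-296,276,2,-13],[-339,315,2,-13]]'; python3 go.py 430 105 250 90
```

```text
t: 3.18
eef_pos: [372.9, 204.2, 449.9]
tcp_rot: [3.14, -0.007, 1.565]
ft_force: [0.5, 0.5, 0.2]
opening: 1.001
t 3.17 now [372.9 204.2 449.9] yaw 89.7 tilt 0.41
[np.float64(-100.3), np.float64(57.3), np.float64(199.2)] turn -0.3 (alt 179.7 )
```

```bash
python3 -m pendant '[[-40,23,20,0],[-80,46,60,0],[-100,57,110,0],[-100,57,160,0],[-100,57,200,0],[-100,57,200,0]]'; cat > look.py <<'E'
import sys
from h import *
T=pose(); p=vision.read_camera("wrist"); n=sys.argv[1]
cv2.imwrite(f"pics/{n}.png",p["pixels"][:,:,::-1])
np.savez(f"/tmp/{n}.npz",pixels=p["pixels"],P=T[0],R=T[1],K=p["intrinsics"],M=p["tool_from_camera"])
print(T[0].round(1))
for q in sys.argv[2:]:
    for d in vision.find_in(p,q)[:2]: print(q,round(d["confidence"],2),toworld(p,d["at"],T).round(1))
E
python3 look.py w1 end_plate hex_body clamp_bar
```

```text
t: 3.92
eef_pos: [428.2, 105.1, 246.9]
tcp_rot: [-3.137, -0.007, 1.565]
ft_force: [0.1, -0.1, -0.1]
opening: 0.998
[428.2 105.1 246.9]
end_plate 0.97 [432.  109.3  43.5]
end_plate 0.16 [ 549.4 -288.1    7. ]
hex_body 0.9 [430.2 100.6  59.5]
clamp_bar 0.82 [435.  112.7  85.7]
```

View pics/w1.png

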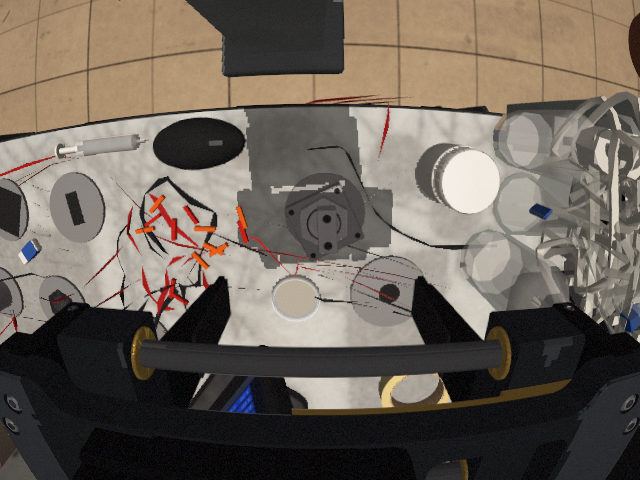

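```bash
cat > ortho.py <<'E'
import sys
from h import *
# ortho name cx cy z half out : image up=+x, left=+y ; 600px
n,cx,cy,z,hw,out=sys.argv[1],*map(float,sys.argv[2:6]),sys.argv[6]
d=np.load(f"/tmp/{n}.npz"); p=dict(intrinsics=d["K"],tool_from_camera=d["M"]); T=(d["P"],d["R"])
N=600; s=2*hw/N
mx=np.zeros((N,N),np.float32);my=mx.copy()
for i in range(N):
    for j in range(N):
        u=proj(p,(cx+hw-(i+.5)*s,cy+hw-(j+.5)*s,z),T); mx[i,j],my[i,j]=u
im=cv2.remap(d["pixels"],mx,my,cv2.INTER_CUBIC)
cv2.imwrite(f"pics/{out}.png",im[:,:,::-1]); print("mm/px",s)
E
python3 ortho.py w1 432 106 86 60 o1
```

```text
mm/px 0.2
```

View pics/o1.png

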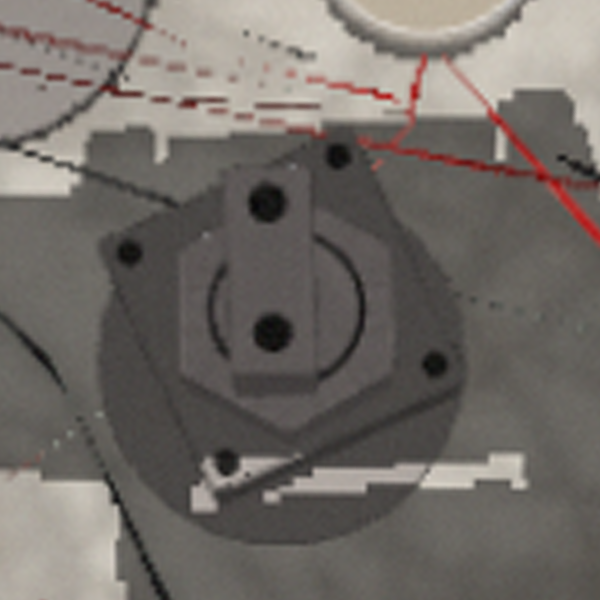

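```bash
python3 go.py 438.5 112 120 92.2 438.5 112 67 92.2
```

```text
t 4.12 now [430.3 105.5 250.7] yaw 89.7 tilt 0.47
[np.float64(5.6), np.float64(7.7), np.float64(130.7)] turn -2.5 (alt 177.5 )
[np.float64(5.2), np.float64(7.4), np.float64(183.7)] turn -2.5 (alt 177.5 )
```

```bash
python3 -m pendant '[[3,4,45,-1],[6,8,90,-2],[5,7.5,130,-2.5],[5,7.5,160,-2.5],[5,7.5,180,-2.5],[5,7.5,183,-2.5],[5,7.5,183,-2.5]]'; python3 go.py 438.5 112 67 92.2;  python3 -m pendant '[[0,0,0,0],[0,0,0,0],[0,0,0,0],[0,0,0,0],[0,0,0,0]]' 1;python3 go.py 438.5 112 67 92.2
```

```text
t: 5.0
eef_pos: [439.2, 111.9, 68.7]
tcp_rot: [3.136, -0.007, 1.609]
ft_force: [0.8, 0.3, 0.8]
opening: 1.0
t 5.0 now [439.2 111.9  68.7] yaw 92.2 tilt 0.53
[np.float64(0.1), np.float64(-0.7), np.float64(1.7)] turn 0.0 (alt -180.0 )
t: 5.62
eef_pos: [439.2, 111.9, 68.7]
tcp_rot: [3.136, -0.007, 1.609]
ft_force: [-0.1, -0.2, -0.1]
opening: 0.532
t 5.62 now [439.2 111.9  68.7] yaw 92.2 tilt 0.53
[np.float64(0.1), np.float64(-0.7), np.float64(1.7)] turn 0.0 (alt -180.0 )
```

```bash
python3 -m pendant '[[0,0,0,0],[0,0,0,0],[0,0,0,0],[0,0,0,0],[0,0,0,0]]';python3 -m pendant '[[0,0,0,0],[0,0,-15,0],[0,0,-50,0],[0,0,-100,0],[0,0,-130,0],[0,0,-130,0]]'; python3 look.py w2; python3 ortho.py w2 432 106 62 60 o2;python3 go.py 424 -219 200 101.5 424 -219 13 101.5
```

```text
t: 6.25
eef_pos: [439.2, 111.9, 68.7]
tcp_rot: [3.136, -0.007, 1.609]
ft_force: [0.1, 0.2, -0.5]
opening: 0.189
t: 7.0
eef_pos: [439.2, 111.0, 200.3]
tcp_rot: [3.132, -0.007, 1.609]
ft_force: [0.5, -0.4, -0.9]
opening: 0.189
[439.2 111.  200.3]
mm/px 0.2
t 7.05 now [438.5 110.9 198.9] yaw 92.2 tilt 0.58
[np.float64(-329.1), np.float64(-27.2), np.float64(-3.7)] turn -9.3 (alt 170.7 )
[np.float64(-330.5), np.float64(-28.5), np.float64(183.3)] turn -9.3 (alt 170.7 )
```

View pics/w2.png

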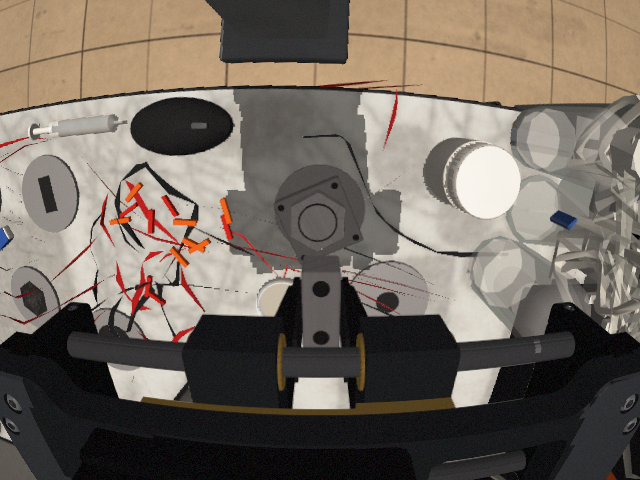

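View pics/o2.png

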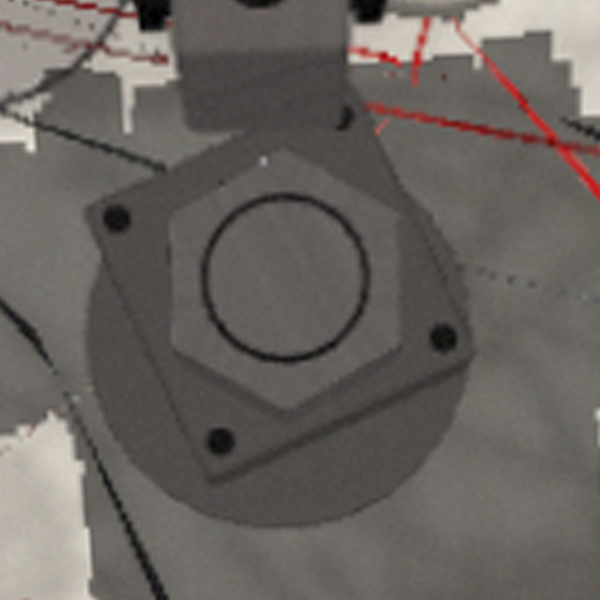

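```bash
python3 -m pendant '[[-40,0,-4,-1],[-90,0,-4,-2],[-145,0,-4,-4],[-200,0,-4,-6],[-250,0,-4,-8],[-295,0,-4,-9],[-326,0,-4,-9],[-329,0,-4,-9]]'; python3 look.py w3 clamp_bar_pad;python3 ortho.py w3 424 -219 6 60 o3; python3 ortho.py w3 424 -365 6 60 o4;python3 go.py 424 -219 13 101.5
```

```text
t: 8.05
eef_pos: [450.6, -219.1, 198.6]
tcp_rot: [3.135, -0.008, 1.764]
ft_force: [-0.9, -0.1, -0.5]
opening: 0.188
[ 450.6 -219.1  198.6]
clamp_bar_pad 0.75 [ 419.2 -220.3    7. ]
clamp_bar_pad 0.23 [ 424.4 -361.1    5.2]
mm/px 0.2
mm/px 0.2
t 8.15 now [ 450.6 -217.5  199.2] yaw 101.2 tilt 0.58
[np.float64(2.2), np.float64(-27.6), np.float64(186.0)] turn -0.3 (alt 179.7 )
```

View pics/o3.png

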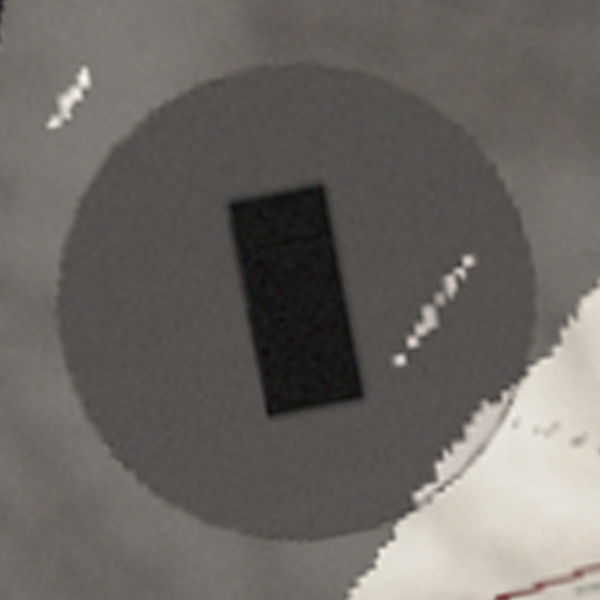

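View pics/o4.png

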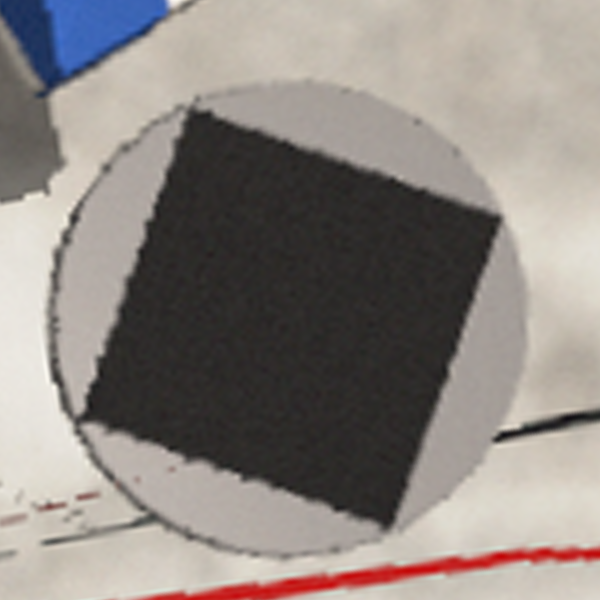

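View pics/w3.png

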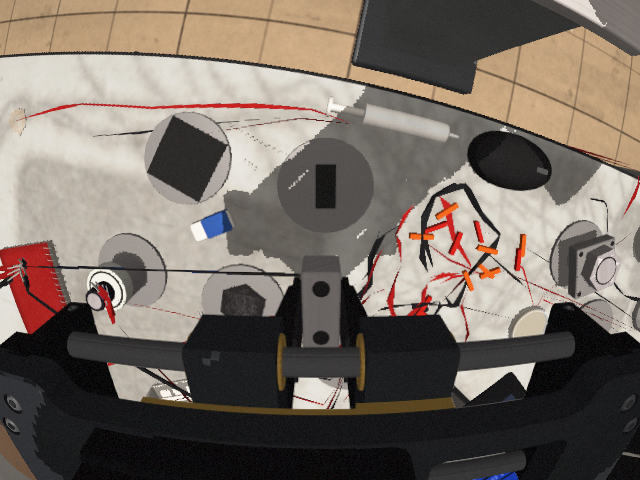

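```bash
python3 -m pendant '[[2,-20,30,0.5],[2,-28,80,1],[2,-28,125,1],[2,-28,160,1],[2,-28,175,1],[2,-28,179,1],[2,-28,179,1]]'; python3 go.py 424.3 -218.2 13 100.2
```

```text
t: 9.02
eef_pos: [424.0, -219.3, 20.7]
tcp_rot: [3.135, -0.007, 1.749]
ft_force: [0.3, 0.3, -0.5]
opening: 0.186
t 9.03 now [ 424.  -219.3   20.7] yaw 100.2 tilt 0.58
[np.float64(1.0), np.float64(0.4), np.float64(7.7)] turn -0.0 (alt 180.0 )
```

```bash
python3 -m pendant '[[1,0.4,5,0],[1,0.4,7.5,0],[1,0.4,7.5,0]]'; python3 -m pendant '[[0,0,0,0],[0,0,0,0],[0,0,0,0]]' 0.4; python3 go.py 424.3 -218.2 13 100.2;python3 -m pendant '[[0,0,-10,0],[0,0,-50,0],[0,0,-110,0],[0,0,-170,0],[0,0,-187,0]]';  python3 look.py w4 plug flow_disc flow_disc_pad; python3 ortho.py w4 424 -219 30 60 o5; python3 ortho.py w4 555 -420 86 60 o6;python3 go.py 555 -400 200 100
```

```text
t: 9.4
eef_pos: [424.2, -218.2, 13.3]
tcp_rot: [3.135, -0.007, 1.749]
ft_force: [0.1, -0.2, 0.1]
opening: 0.188
t: 9.78
eef_pos: [424.3, -218.3, 13.3]
tcp_rot: [3.134, -0.007, 1.749]
ft_force: [-0.0, -0.1, 0.5]
opening: 0.449
t 9.78 now [ 424.3 -218.3   13.3] yaw 100.2 tilt 0.58
[np.float64(0.0), np.float64(0.0), np.float64(0.4)] turn -0.0 (alt 180.0 )
t: 10.4
eef_pos: [423.8, -220.2, 204.6]
tcp_rot: [3.13, -0.003, 1.749]
ft_force: [0.6, 1.7, -1.4]
opening: 0.598
[ 423.8 -220.2  204.6]
plug 0.74 [ 553.3 -418.2   85.4]
plug 0.42 [ 637.8 -147.4   -1.8]
flow_disc 0.61 [ 553.2 -420.1   83.4]
flow_disc 0.57 [ 546.  -411.4   61.3]
flow_disc_pad 0.69 [ 637.6 -147.7    1.6]
mm/px 0.2
mm/px 0.2
t 10.6 now [ 422.9 -219.6  200.2] yaw 100.2 tilt 0.58
[np.float64(-200.9), np.float64(98.1), np.float64(-0.6)] turn 0.2 (alt -179.8 )
```

View pics/o5.png

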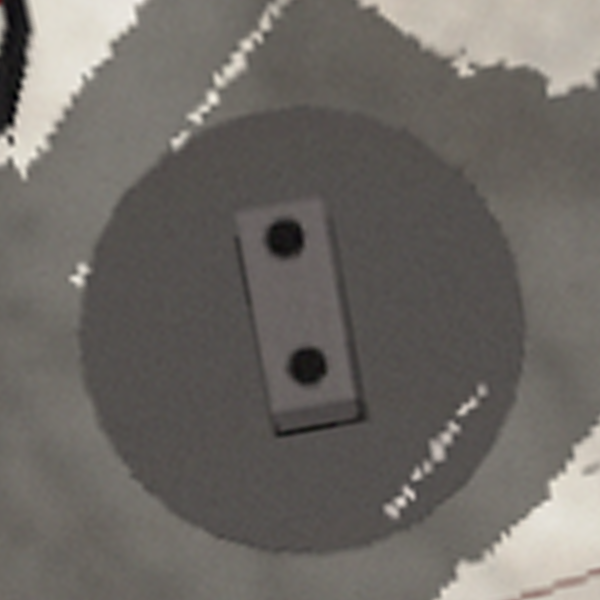

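View pics/o6.png

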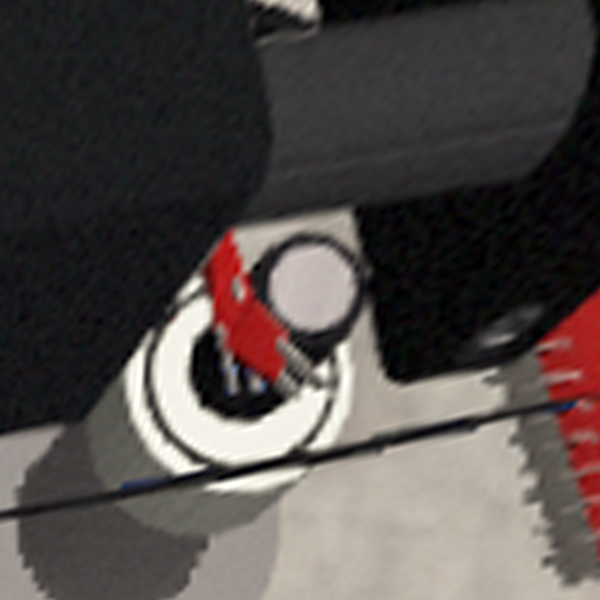

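```bash
python3 - <<'E'
from h import *
t=vision.read_camera("top"); s=vision.read_camera("scene")
def tri(r):
    A=sum(np.eye(3)-np.outer(v,v)/(v@v) for o,v in r); b=sum((np.eye(3)-np.outer(v,v)/(v@v))@o for o,v in r); X=np.linalg.solve(A,b)
    return X.round(1),[round(float(np.linalg.norm(np.cross(X-o,v/np.linalg.norm(v)))),1) for o,v in r]
print(tri([ray(t,(463,220)),ray(s,(459,310))]))
o,v=ray(t,(463,220)); 
for z in (0,50,100,150,200,250,300): 
    X=o+v*(z-o[2])/v[2]; print(z,X.round(0),np.round(proj(s,X)))
d=np.load("/tmp/w4.npz"); p=dict(intrinsics=d["K"],tool_from_camera=d["M"]); T=(d["P"],d["R"])
w=proj(p,(555+60-320*.2,-420+60-250*.2,86),T); print(w,tri([ray(t,(463,220)),ray(p,w,T)]))
im=s["pixels"][:,:,::-1]; cv2.imwrite("pics/sc.png",cv2.resize(im[240:390,390:590],(800,600),interpolation=cv2.INTER_CUBIC))
im=t["pixels"][:,:,::-1]; cv2.imwrite("pics/tc.png",cv2.resize(im[150:270,380:540],(800,600),interpolation=cv2.INTER_CUBIC))
E
```

```text
(array([ 541.7, -398.9,  104.6]), [0.0, 0.0])
0 [ 556. -422.    0.] [463. 354.]
50 [ 549. -411.   50.] [461. 334.]
100 [ 542. -400.  100.] [459. 312.]
150 [ 536. -389.  150.] [457. 288.]
200 [ 529. -377.  200.] [454. 263.]
250 [ 522. -366.  250.] [451. 234.]
300 [ 515. -355.  300.] [448. 203.]
(np.float64(112.15856255106368), np.float64(320.46789520601124)) (array([ 541.9, -401.1,   99. ]), [1.1, 1.1])
```

View pics/sc.png

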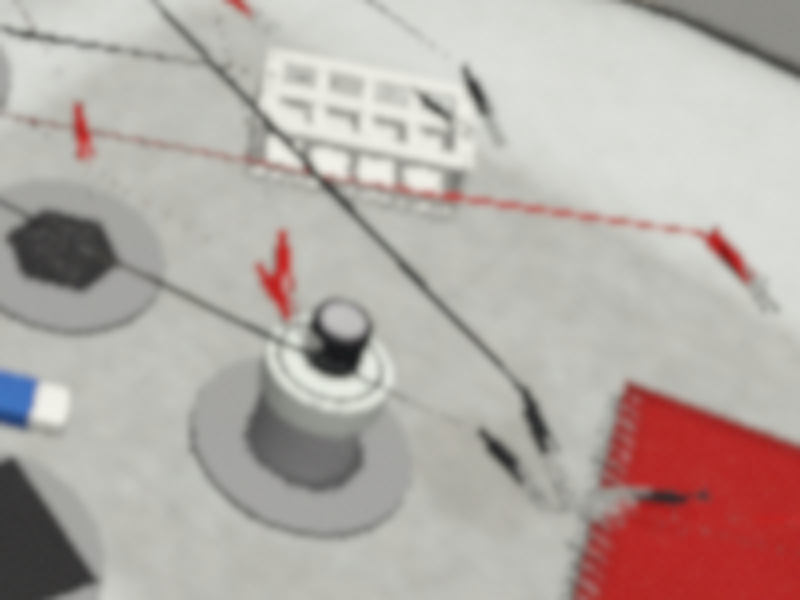

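View pics/tc.png

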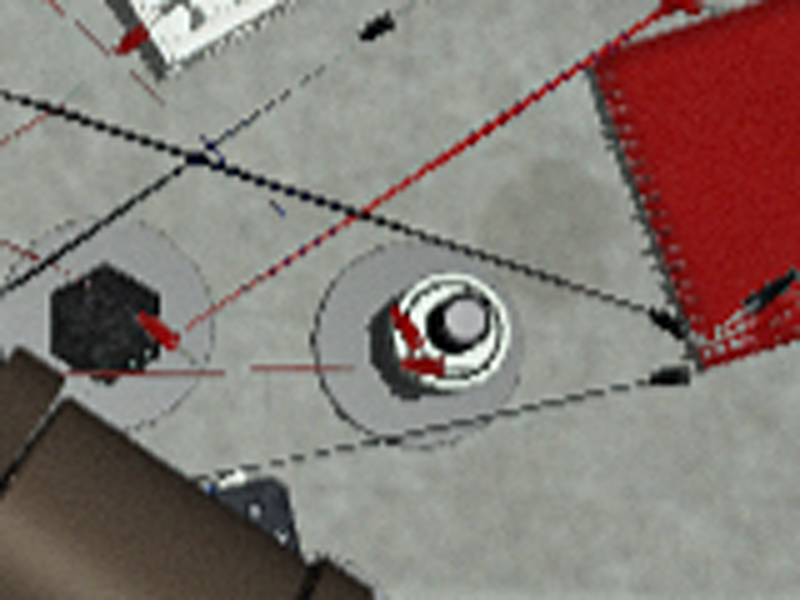

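View pics/w4.png

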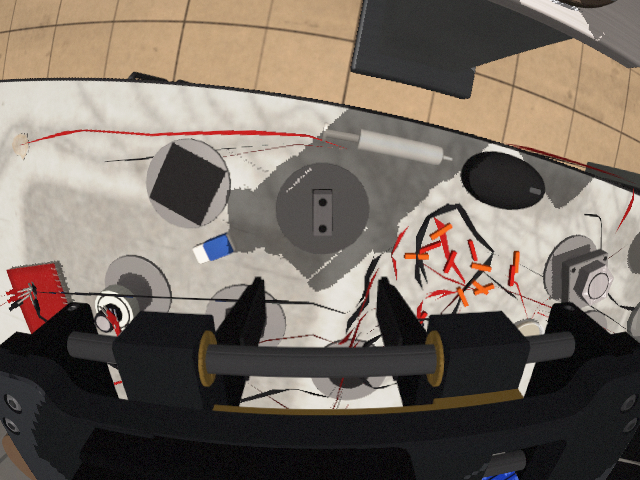

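```bash
python3 - <<'E'
from h import *
t=vision.read_camera("top"); print(onplane(t,(473.4,214),86))
E
python3 go.py 556 -421 200 30
```

```text
[ 556.41536919 -425.12914569   86.        ]
t 10.75 now [ 422.8 -219.5  199.3] yaw 100.2 tilt 0.6
[np.float64(-221.8), np.float64(95.4), np.float64(-2.1)] turn 70.2 (alt -109.8 )
```

```bash
python3 -m pendant '[[-30,13,-2,10],[-65,28,-2,20],[-105,45,-2,30],[-145,62,-2,40],[-185,80,-2,50],[-210,92,-2,60],[-221,95,-2,70],[-221,95,-2,70]]' 0.4; python3 look.py w5 plug flow_disc; python3 ortho.py w5 553 -420 86 60 o7;python3 go.py 557 -423 67 30
```

```text
t: 11.75
eef_pos: [555.2, -420.5, 197.9]
tcp_rot: [-3.133, -0.008, 0.527]
ft_force: [-0.2, -0.7, -0.2]
opening: 0.596
[ 555.2 -420.5  197.9]
plug 0.82 [ 558.8 -416.    84.1]
plug 0.69 [ 554.4 -423.2   61.5]
flow_disc 0.86 [ 555.4 -422.4   63.6]
mm/px 0.2
t 11.9 now [ 555.1 -419.7  199.3] yaw 30.4 tilt 0.62
[np.float64(-1.1), np.float64(4.8), np.float64(132.3)] turn 0.4 (alt -179.6 )
```

View pics/o7.png

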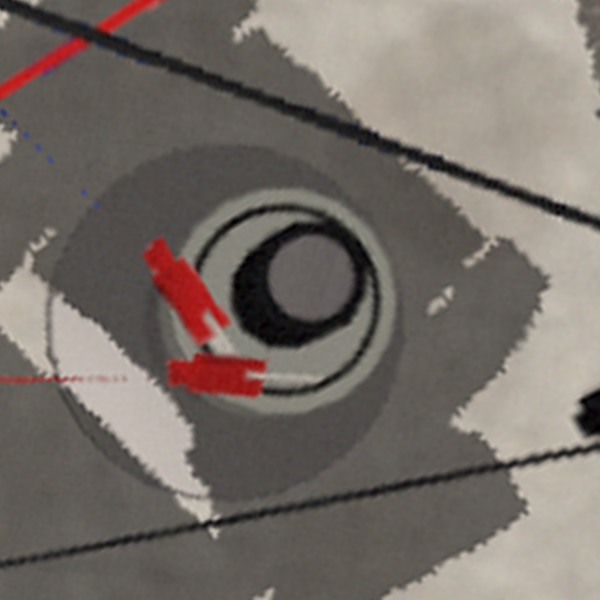

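View pics/w5.png

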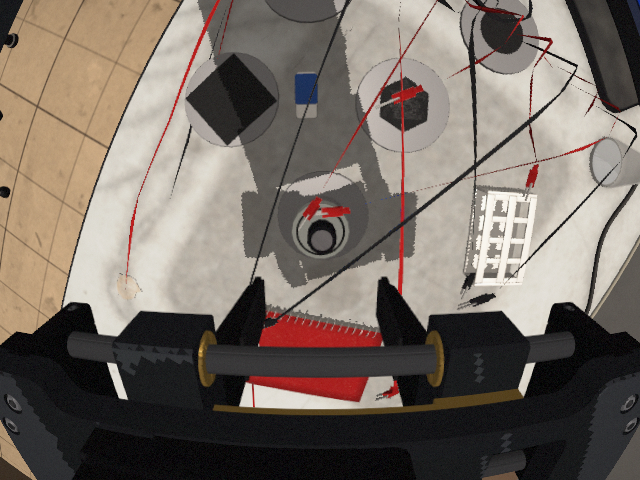

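```bash
python3 -m pendant '[[-0.5,3,35,0],[-1,5,80,0],[-1,5,110,0],[-1,5,125,0],[-1,5,132,0],[-1,5,132,0]]'; python3 go.py 557.2 -422.8 67 30;python3 ortho.py w5 553 -420 62 60 o8
```

```text
t: 12.65
eef_pos: [557.4, -423.2, 67.9]
tcp_rot: [-3.135, -0.008, 0.531]
ft_force: [0.5, 0.3, 1.1]
opening: 0.603
t 12.65 now [ 557.4 -423.2   67.9] yaw 30.4 tilt 0.61
[np.float64(0.1), np.float64(-0.5), np.float64(0.9)] turn 0.4 (alt -179.6 )
mm/px 0.2
```

View pics/o8.png

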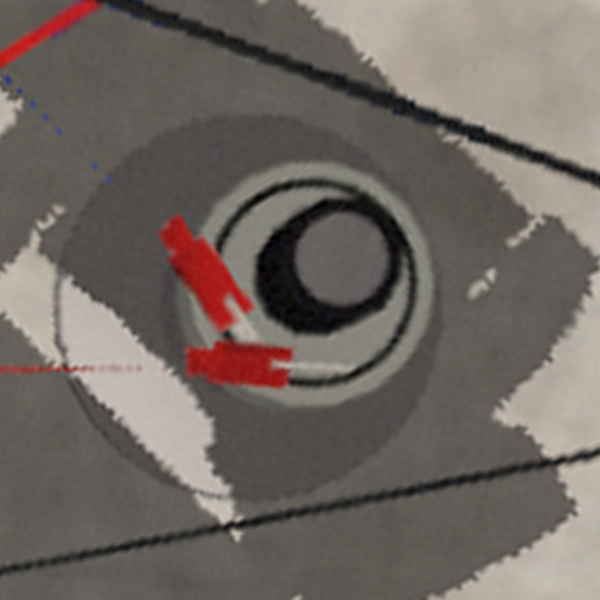

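```bash
python3 -m pendant '[[0,0,0,0],[0,0,0,0],[0,0,0,0],[0,0,0,0],[0,0,0,0],[0,0,0,0]]' 1;python3 -m pendant '[[0,0,-10,0],[0,0,-40,0],[0,0,-80,0],[0,0,-125,0],[0,0,-180,0],[0,0,-180,0]]'; python3 look.py w6;python3 go.py 420 -200 250 30 430 0 250 60 520 190 200 90
```

```text
t: 13.4
eef_pos: [557.4, -423.3, 68.1]
tcp_rot: [-3.135, -0.008, 0.531]
ft_force: [-0.9, 0.6, 2.1]
opening: 0.243
t: 14.15
eef_pos: [557.7, -425.9, 253.6]
tcp_rot: [3.14, -0.011, 0.531]
ft_force: [0.2, -0.2, -0.1]
opening: 0.25
[ 557.7 -425.9  253.6]
t 14.2 now [ 557.  -425.3  250.5] yaw 30.4 tilt 0.56
[np.float64(-4.0), np.float64(-263.6), np.float64(1.2)] turn 0.4 (alt -179.6 )
[np.float64(105.9), np.float64(-431.0), np.float64(2.7)] turn -29.6 (alt 150.4 )
[np.float64(279.2), np.float64(-549.1), np.float64(54.6)] turn -59.6 (alt 120.4 )
```

View pics/w6.png

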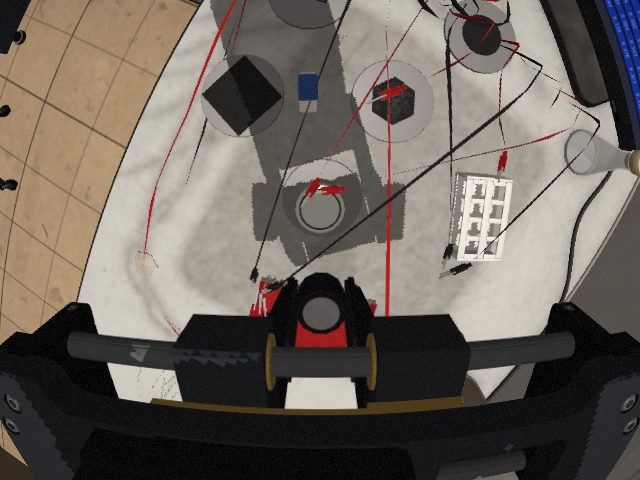

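```bash
python3 - <<'E'
from h import *
t=vision.read_camera("top")
for uv in [(255,207),(195,155),(305,10),(343,80)]: print(uv,[onplane(t,uv,z)[:2].round(0) for z in (60,290)])
E
```

```text
(255, 207) [array([584.,  32.]), array([546.,   5.])]
(195, 155) [array([700., 161.]), array([642., 111.])]
(305, 10) [array([1023.,  -81.]), array([906., -88.])]
(343, 80) [array([ 861., -162.]), array([ 773., -154.])]
```

```bash
python3 - <<'E'
from h import *
t=vision.read_camera("top")
im=t["pixels"][:,:,::-1]; cv2.imwrite("pics/tg.png",cv2.resize(im[190:350,40:240],(750,600),interpolation=cv2.INTER_CUBIC))
s=vision.read_camera("scene")
im=s["pixels"][:,:,::-1]; cv2.imwrite("pics/sg.png",cv2.resize(im[60:260,100:300],(600,600),interpolation=cv2.INTER_CUBIC))
E
```

```text
(no output)
```

View pics/tg.png

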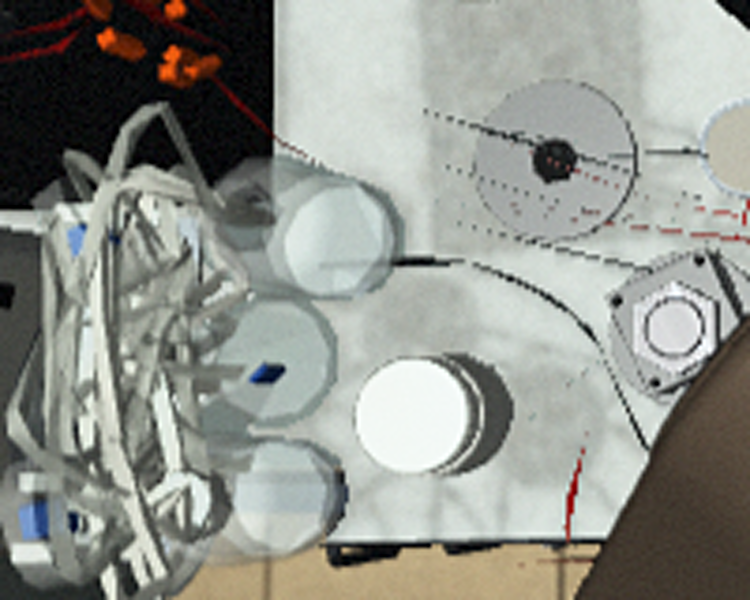

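View pics/sg.png

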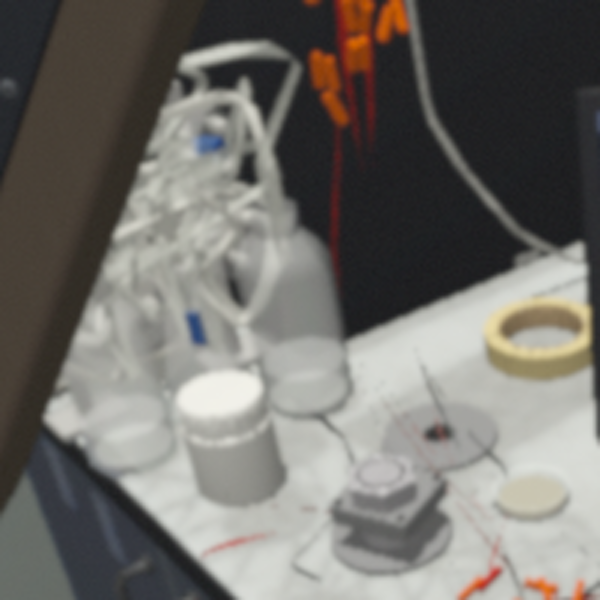

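```bash
python3 go.py 520 -340 250 30 475 -240 250 35 440 -140 250 40 430 -40 250 45 430 60 250 60
```

```text
t 14.35 now [ 556.3 -424.7  246.7] yaw 30.4 tilt 0.66
[np.float64(11.6), np.float64(-91.4), np.float64(-2.4)] turn 0.4 (alt -179.6 )
[np.float64(23.4), np.float64(-200.4), np.float64(-1.4)] turn -4.6 (alt 175.4 )
[np.float64(43.9), np.float64(-304.4), np.float64(-0.3)] turn -9.6 (alt 170.4 )
[np.float64(85.9), np.float64(-395.7), np.float64(0.8)] turn -14.6 (alt 165.4 )
[np.float64(136.5), np.float64(-481.9), np.float64(1.9)] turn -29.6 (alt 150.4 )
```

```bash
python3 -m pendant '[[6,-40,-2,0],[12,-91,-2,-1],[17,-145,-2,-3],[23,-200,-2,-5],[33,-252,-2,-7],[44,-304,-2,-10],[64,-350,-2,-12],[86,-396,-2,-15]]'; python3 go.py 430 60 250 60 480 150 240 60 500 190 220 60
```

```text
t: 15.35
eef_pos: [429.0, -38.2, 252.0]
tcp_rot: [-3.134, -0.009, 0.794]
ft_force: [0.5, -0.9, -0.3]
opening: 0.242
t 15.35 now [429.  -38.2 252. ] yaw 45.5 tilt 0.68
[np.float64(70.7), np.float64(-68.1), np.float64(3.2)] turn -14.5 (alt 165.5 )
[np.float64(169.8), np.float64(-95.5), np.float64(14.3)] turn -14.5 (alt 165.5 )
[np.float64(212.2), np.float64(-109.1), np.float64(34.7)] turn -14.5 (alt 165.5 )
```

```bash
python3 -m pendant '[[35,-34,3,-5],[71,-68,4,-10],[115,-82,10,-15],[160,-93,20,-15],[200,-105,35,-15],[218,-100,50,-15],[218,-100,50,-15]]'; python3 look.py w7 plug_pad; python3 ortho.py w7 540 190 6 60 o9; python3 go.py 540 189 12 60
```

```text
t: 16.23
eef_pos: [510.1, 188.3, 202.5]
tcp_rot: [-3.133, -0.008, 1.056]
ft_force: [0.5, 0.6, 0.9]
opening: 0.249
[510.1 188.3 202.5]
plug_pad 0.85 [537.9 192.4   4.7]
mm/px 0.2
t 16.32 now [509.9 187.5 204.2] yaw 60.5 tilt 0.65
[np.float64(14.3), np.float64(26.7), np.float64(192.2)] turn 0.5 (alt -179.5 )
```

View pics/o9.png

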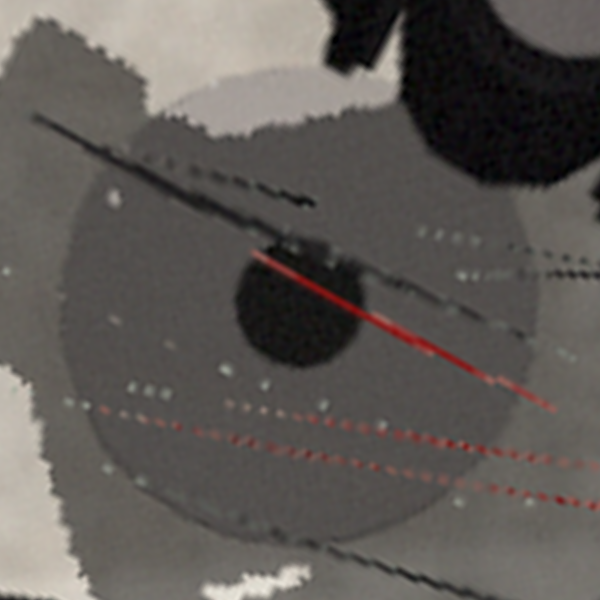

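View pics/w7.png

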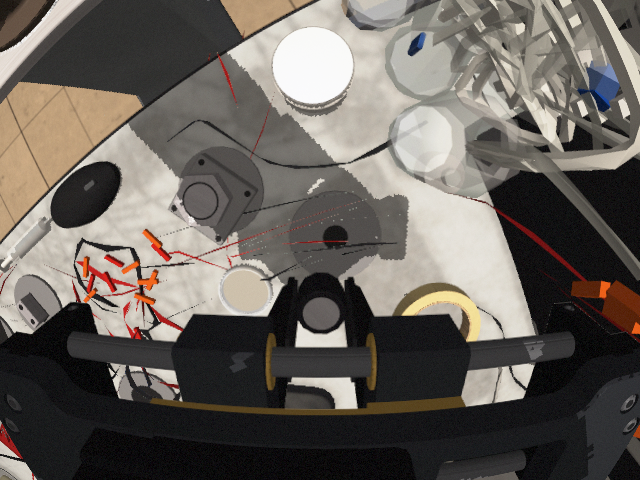

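```bash
python3 -m pendant '[[7,13,20,0],[14,26,60,0],[15,26,105,0],[15,26,145,0],[15,26,170,0],[15,26,184,0],[15,26,185,0]]'; python3 go.py 539.8 190 12.3 60
```

```text
t: 17.2
eef_pos: [539.5, 189.5, 19.2]
tcp_rot: [-3.134, -0.009, 1.055]
ft_force: [-1.6, -0.8, -0.1]
opening: 0.244
t 17.2 now [539.5 189.5  19.2] yaw 60.4 tilt 0.65
[np.float64(0.5), np.float64(0.0), np.float64(7.0)] turn 0.4 (alt -179.6 )
```

```bash
python3 -m pendant '[[0.5,0,5,0],[0.5,0,6.8,0],[0.5,0,6.8,0]]'; python3 -m pendant '[[0,0,0,0],[0,0,0,0],[0,0,0,0]]' 0.25; python3 -m pendant '[[0,0,-10,0],[0,0,-50,0],[0,0,-110,0],[0,0,-160,0],[0,0,-180,0]]';  python3 look.py w8 plug; python3 ortho.py w8 540 190 30 60 o10; python3 go.py 436.6 108.8 150 91 436.6 108.8 49 91
```

```text
t: 17.58
eef_pos: [539.9, 190.1, 12.8]
tcp_rot: [-3.135, -0.009, 1.055]
ft_force: [-0.8, -0.2, 0.1]
opening: 0.241
t: 17.95
eef_pos: [539.9, 190.1, 12.8]
tcp_rot: [-3.135, -0.009, 1.055]
ft_force: [-0.3, 0.2, 0.4]
opening: 0.504
t: 18.58
eef_pos: [540.7, 188.2, 196.7]
tcp_rot: [-3.138, -0.012, 1.055]
ft_force: [0.6, -0.5, -0.1]
opening: 0.749
[540.7 188.2 196.7]
plug 0.84 [537.9 195.1  27.5]
mm/px 0.2
t 18.68 now [540.9 188.2 195.8] yaw 60.5 tilt 0.74
[np.float64(-121.1), np.float64(-51.4), np.float64(44.4)] turn -30.5 (alt 149.5 )
[np.float64(-122.3), np.float64(-51.1), np.float64(145.4)] turn -30.5 (alt 149.5 )
```

View pics/o10.png

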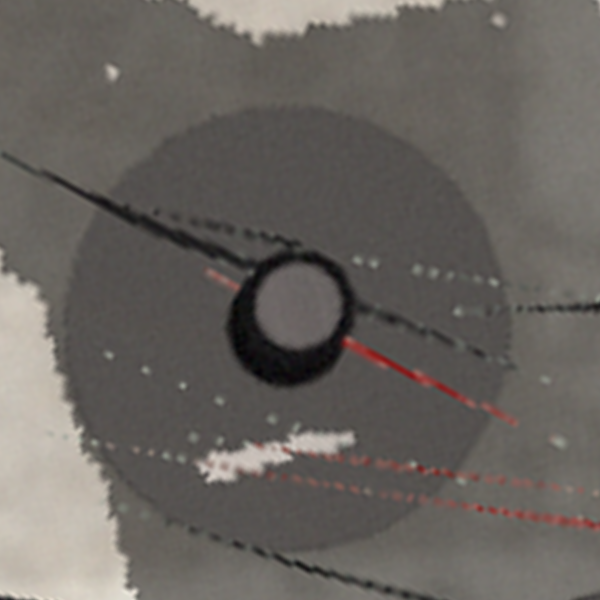

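```bash
python3 -m pendant '[[-40,-17,10,-8],[-85,-36,20,-16],[-112,-48,30,-24],[-121,-51,35,-30.5],[-121,-51,35,-30.5]]';  python3 look.py w9 hex_body; python3 ortho.py w9 435 106 62 60 o11; python3 go.py 436.6 108.8 49 91
```

```text
t: 19.3
eef_pos: [436.2, 108.2, 158.7]
tcp_rot: [3.14, -0.012, 1.586]
ft_force: [1.1, 0.3, 0.7]
opening: 0.751
[436.2 108.2 158.7]
hex_body 0.92 [435.5 109.3  59.1]
hex_body 0.22 [526.5 174.3   5.9]
mm/px 0.2
t 19.4 now [437.2 108.7 159.2] yaw 90.8 tilt 0.73
[np.float64(-1.2), np.float64(-1.0), np.float64(110.2)] turn -0.2 (alt 179.8 )
```

View pics/o11.png

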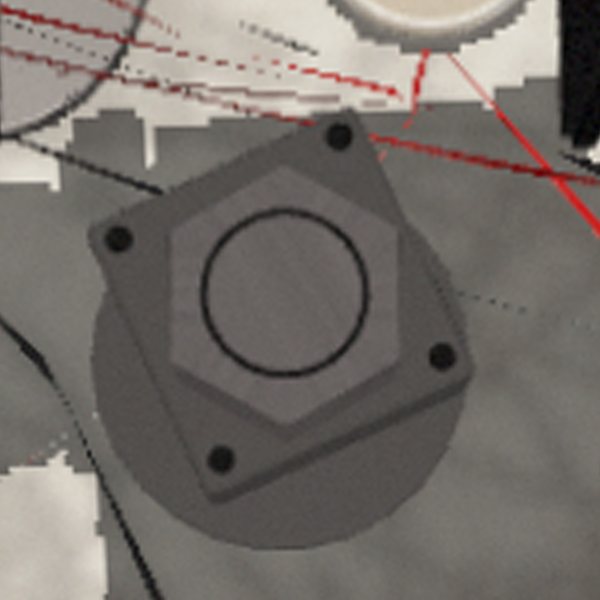

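```bash
python3 -m pendant '[[-1,-1,35,0],[-1,-1.2,75,0],[-1,-1.2,100,0],[-1,-1.2,110,0],[-1,-1.2,110.5,0],[-1,-1.2,110.5,0]]'; python3 -m pendant '[[0,0,0,0],[0,0,0,0],[0,0,0,0],[0,0,0,0],[0,0,0,0],[0,0,0,0]]' 1; python3 go.py 436.6 108.8 49 91
```

```text
t: 20.15
eef_pos: [436.9, 109.2, 49.5]
tcp_rot: [3.137, -0.012, 1.584]
ft_force: [0.5, -0.1, -0.0]
opening: 0.75
t: 20.9
eef_pos: [437.0, 109.2, 49.7]
tcp_rot: [3.137, -0.012, 1.584]
ft_force: [-0.9, 0.8, 6.5]
opening: 0.483
t 20.9 now [437.  109.2  49.7] yaw 90.8 tilt 0.77
[np.float64(-0.4), np.float64(-0.4), np.float64(0.7)] turn -0.2 (alt 179.8 )
```

```bash
python3 -m pendant '[[0,0,-8,0],[0,0,-40,0],[0,0,-90,0],[0,0,-140,0],[0,0,-160,0],[0,0,-160,0]]'; python3 look.py w10 hex_body; python3 ortho.py w10 435 106 44 60 o12; python3 go.py 430 0 210 90 450 -120 210 90 540 -280 200 90
```

```text
t: 21.65
eef_pos: [436.4, 107.2, 211.0]
tcp_rot: [3.134, -0.013, 1.584]
ft_force: [-1.0, -0.3, -2.5]
opening: 0.483
[436.4 107.2 211. ]
hex_body 0.85 [431.1 109.1 217.6]
mm/px 0.2
t 21.75 now [435.7 107.1 209. ] yaw 90.8 tilt 0.74
[np.float64(-107.0), np.float64(-7.1), np.float64(-2.3)] turn 0.8 (alt -179.2 )
[np.float64(-227.2), np.float64(11.2), np.float64(-3.8)] turn 0.8 (alt -179.2 )
[np.float64(-388.6), np.float64(99.0), np.float64(4.6)] turn 0.8 (alt -179.2 )
```

View pics/o12.png

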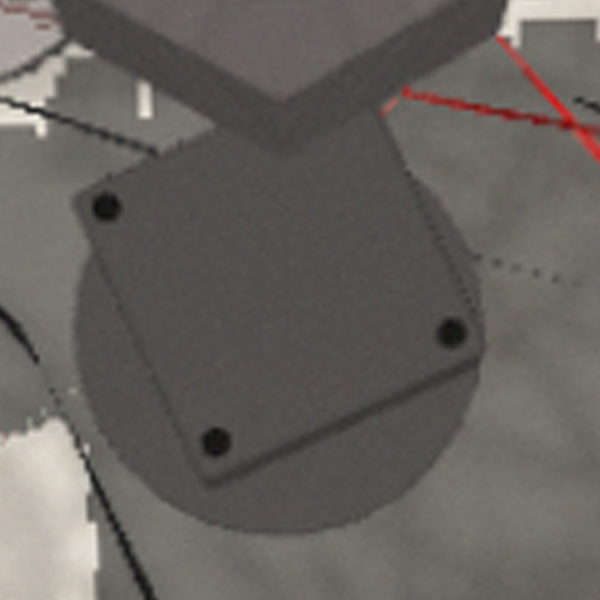

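View pics/w10.png

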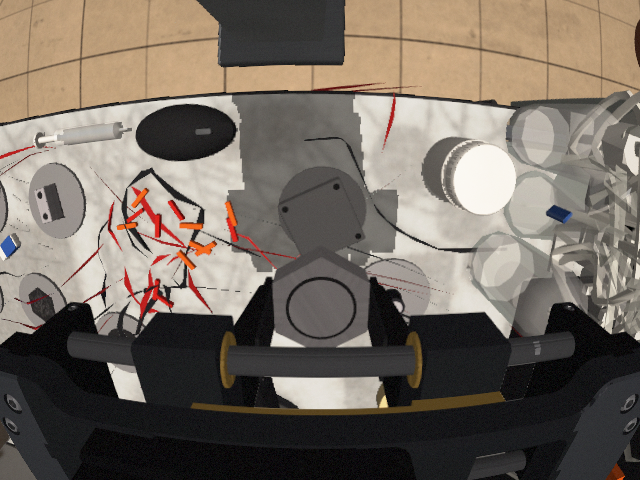

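```bash
python3 -m pendant '[[-40,0,0,0],[-90,-3,0,0],[-140,0,0,0],[-190,6,0,0],[-240,18,0,0],[-290,45,0,0],[-340,72,2,0],[-375,92,4,0]]'; python3 go.py 540 -285 200 90
```

```text
t: 22.75
eef_pos: [533.1, -268.5, 198.4]
tcp_rot: [3.14, -0.014, 1.583]
ft_force: [0.0, 0.7, -1.9]
opening: 0.485
t 22.75 now [ 533.1 -268.5  198.4] yaw 90.7 tilt 0.81
[np.float64(-16.6), np.float64(6.7), np.float64(-1.8)] turn 0.7 (alt -179.3 )
```

```bash
python3 -m pendant '[[-12,15,10,0],[-15,18,10,0]]'; python3 look.py w11 hex_body_pad flow_disc_pad; python3 ortho.py w11 570 -285 6 60 o13; python3 ortho.py w11 617 -150 6 60 o13b; python3 go.py 570 -285 12 90
```

```text
t: 23.0
eef_pos: [550.8, -283.4, 185.2]
tcp_rot: [-3.139, -0.017, 1.582]
ft_force: [0.4, 0.5, -1.6]
opening: 0.484
[ 550.8 -283.4  185.2]
hex_body_pad 0.95 [ 559.1 -280.8    8.6]
flow_disc_pad 0.65 [ 611.7 -158.6    1.4]
mm/px 0.2
mm/px 0.2
t 23.15 now [ 550.8 -282.5  187.7] yaw 90.7 tilt 0.85
[np.float64(-5.4), np.float64(19.1), np.float64(175.6)] turn 0.7 (alt -179.3 )
```

View pics/o13.png

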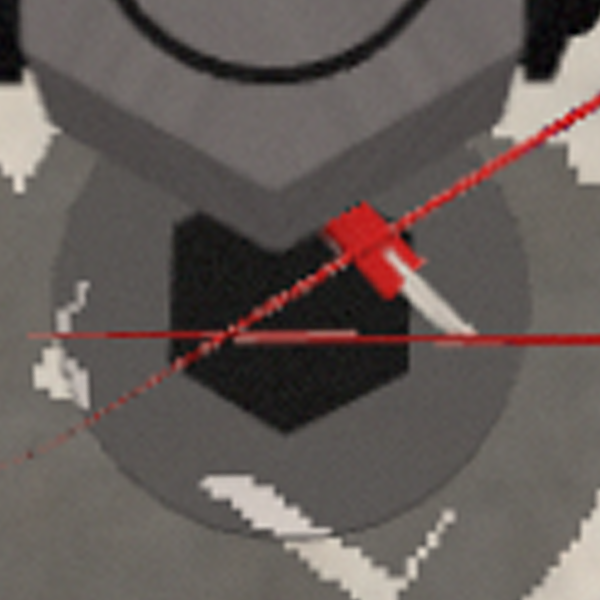

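View pics/w11.png

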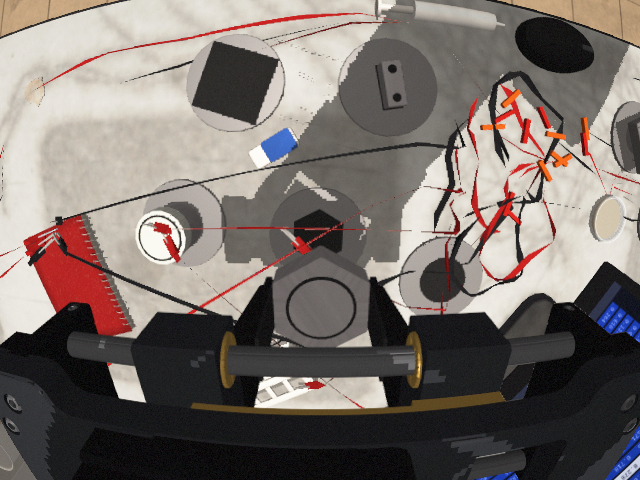

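```bash
python3 go.py 571 -283.2 12 88.3; python3 -m pendant '[[-1,10,30,1],[-2,20,75,2],[-2,20,115,2.4],[-2,20,145,2.4],[-2,20,160,2.4],[-2,20,168,2.4],[-2,20,168,2.4]]'; python3 go.py 571 -283.2 12 88.3
```

```text
t 23.15 now [ 550.8 -282.5  187.7] yaw 90.7 tilt 0.85
[np.float64(-3.6), np.float64(20.1), np.float64(175.6)] turn 2.4 (alt -177.6 )
t: 24.02
eef_pos: [571.0, -281.8, 20.2]
tcp_rot: [3.141, -0.015, 1.542]
ft_force: [-0.1, 0.2, -1.0]
opening: 0.478
t 24.02 now [ 571.  -281.8   20.2] yaw 88.3 tilt 0.83
[np.float64(-1.6), np.float64(0.0), np.float64(8.2)] turn 0.0 (alt -180.0 )
```

```bash
python3 -m pendant '[[-1.5,0,5,0],[-1.5,0,8,0],[-1.5,0,8,0]]'; python3 -m pendant '[[0,0,0,0],[0,0,0,0],[0,0,0,0]]' 0.25; python3 -m pendant '[[0,0,-10,0],[0,0,-50,0],[0,0,-110,0],[0,0,-160,0],[0,0,-170,0]]';  python3 look.py w12 hex_body; python3 ortho.py w12 570 -285 24 60 o14; python3 go.py 556 -422 150 30 556 -422 49 30
```

```text
t: 24.4
eef_pos: [570.9, -283.1, 12.2]
tcp_rot: [3.141, -0.015, 1.542]
ft_force: [0.3, 0.8, -1.8]
opening: 0.481
t: 24.78
eef_pos: [571.0, -283.2, 12.4]
tcp_rot: [3.141, -0.014, 1.542]
ft_force: [0.2, 0.5, 0.3]
opening: 0.723
t: 25.4
eef_pos: [571.8, -286.2, 186.7]
tcp_rot: [3.136, -0.011, 1.542]
ft_force: [-0.5, 0.7, -0.3]
opening: 0.749
[ 571.8 -286.2  186.7]
hex_body 0.75 [ 571.1 -280.5   20.4]
mm/px 0.2
t 25.5 now [ 571.  -285.7  183.7] yaw 88.3 tilt 0.77
[np.float64(-137.1), np.float64(-11.1), np.float64(31.8)] turn 58.3 (alt -121.7 )
[np.float64(-138.4), np.float64(-11.3), np.float64(132.8)] turn 58.3 (alt -121.7 )
```

View pics/o14.png

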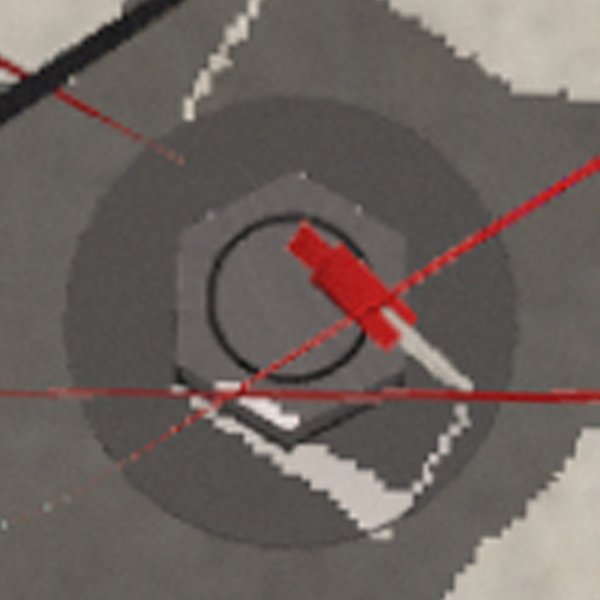

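```bash
python3 go.py 556 -422 150 89;  python3 -m pendant '[[-35,-4,5,0],[-80,-8,15,0],[-120,-12,25,0],[-136,-17,32,0],[-136,-17,34,0],[-136,-17,34,0]]';  python3 look.py w13 flow_disc; python3 ortho.py w13 556 -422 62 60 o15; python3 go.py 556 -422 49 89
```

```text
t 25.5 now [ 571.  -285.7  183.7] yaw 88.3 tilt 0.77
[np.float64(-137.1), np.float64(-11.1), np.float64(31.8)] turn -0.7 (alt 179.3 )
t: 26.25
eef_pos: [550.3, -419.5, 147.5]
tcp_rot: [3.14, -0.014, 1.542]
ft_force: [0.2, -0.2, -0.2]
opening: 0.754
[ 550.3 -419.5  147.5]
flow_disc 0.63 [ 558.  -423.2   63.5]
flow_disc 0.56 [ 421.9 -364.3    3.7]
mm/px 0.2
t 26.35 now [ 550.7 -419.5  148.3] yaw 88.4 tilt 0.77
[np.float64(-3.6), np.float64(5.1), np.float64(99.2)] turn -0.6 (alt 179.4 )
```

View pics/o15.png

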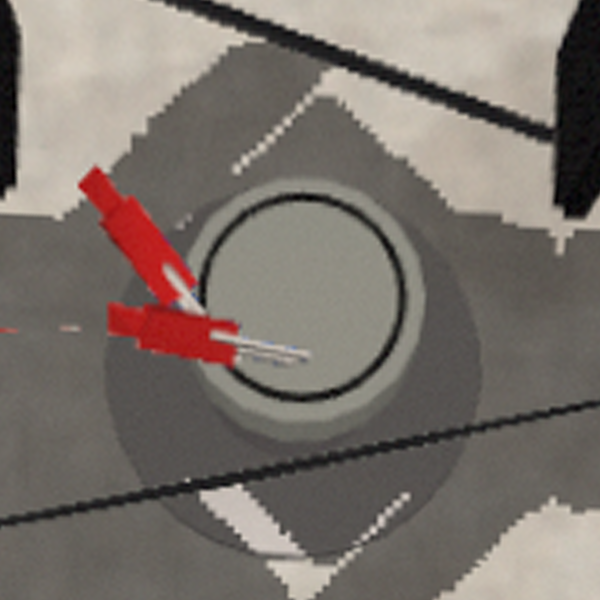

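```bash
python3 -m pendant '[[-2,3,30,0],[-4,5.5,65,0],[-4,5.5,88,0],[-4,5.5,98,0],[-4,5.5,99,0],[-4,5.5,99,0]]'; python3 go.py 556.4 -422.6 49 89;python3 -m pendant '[[0,0,0,0],[0,0,0,0],[0,0,0,0],[0,0,0,0],[0,0,0,0],[0,0,0,0]]' 1; python3 go.py 556.4 -422.6 49 89; python3 -m pendant '[[0,0,-8,0],[0,0,-40,0],[0,0,-90,0],[0,0,-140,0],[0,0,-160,0],[0,0,-160,0]]'; python3 look.py w14 flow_disc_pad;python3 go.py 580 -160 210 105
```

```text
t: 27.1
eef_pos: [556.8, -422.5, 50.4]
tcp_rot: [3.138, -0.012, 1.543]
ft_force: [0.1, -0.8, 0.5]
opening: 0.749
t 27.1 now [ 556.8 -422.5   50.4] yaw 88.4 tilt 0.73
[np.float64(-0.1), np.float64(-0.4), np.float64(1.4)] turn -0.6 (alt 179.4 )
t: 27.85
eef_pos: [556.9, -422.6, 50.8]
tcp_rot: [3.137, -0.012, 1.543]
ft_force: [-1.2, 1.8, 5.9]
opening: 0.517
t 27.85 now [ 556.9 -422.6   50.8] yaw 88.4 tilt 0.72
[np.float64(0.0), np.float64(-0.5), np.float64(1.8)] turn -0.6 (alt 179.4 )
t: 28.6
eef_pos: [556.5, -424.8, 212.5]
tcp_rot: [3.135, -0.01, 1.543]
ft_force: [-0.9, 0.2, -1.8]
opening: 0.517
[ 556.5 -424.8  212.5]
flow_disc_pad 0.83 [ 6.163e+02 -1.575e+02  5.000e-01]
flow_disc_pad 0.65 [ 551.  -424.3  224.9]
t 28.7 now [ 555.9 -424.2  209.7] yaw 88.4 tilt 0.76
[np.float64(264.7), np.float64(16.8), np.float64(3.1)] turn -16.6 (alt 163.4 )
```

View pics/w14.png

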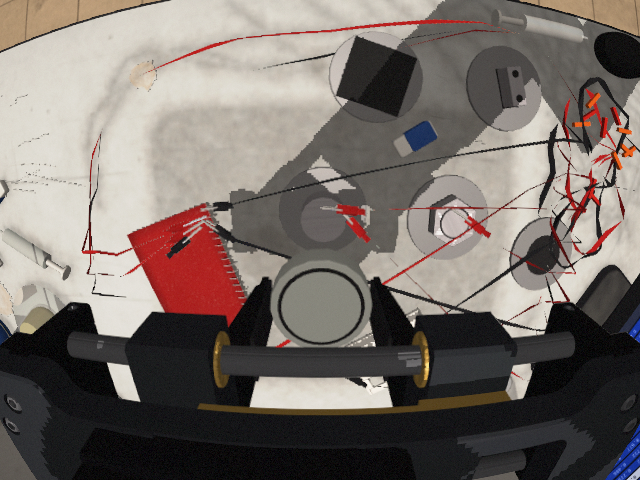

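```bash
python3 -m pendant '[[35,2,2,-2],[80,5,2,-4],[125,8,2,-6],[170,10,2,-9],[212,14,4,-12],[245,16,4,-15],[258,16,5,-16.6],[258,16,5,-16.6]]'; python3 look.py w15 flow_disc_pad; python3 ortho.py w15 617 -150 6 60 o16; python3 go.py 617 -150 13 105
```

```text
t: 29.7
eef_pos: [578.8, -166.4, 207.2]
tcp_rot: [3.136, -0.012, 1.834]
ft_force: [-0.6, 0.4, -0.5]
opening: 0.519
[ 578.8 -166.4  207.2]
flow_disc_pad 0.95 [ 600.6 -157.8    2.6]
mm/px 0.2
t 29.8 now [ 578.9 -167.6  207.6] yaw 104.9 tilt 0.75
[np.float64(5.0), np.float64(40.2), np.float64(194.9)] turn -0.1 (alt 179.9 )
```

View pics/o16.png

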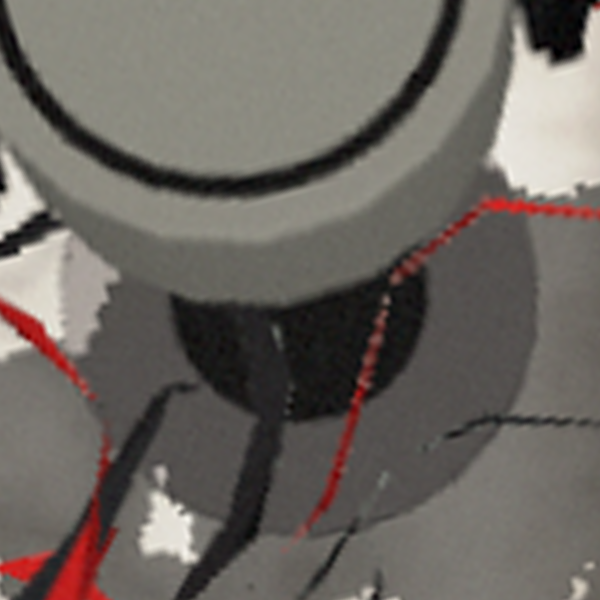

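View pics/w15.png

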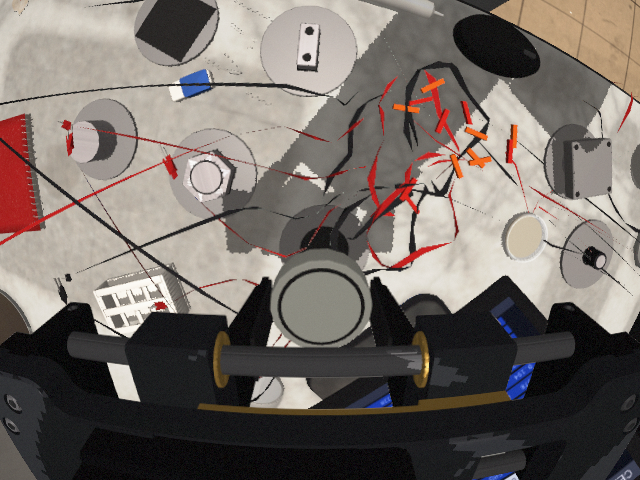

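```bash
python3 -m pendant '[[2,15,20,0],[5,32,55,0],[6,41,100,0],[6,41.5,145,0],[6,41.5,175,0],[6,41.5,187,0],[6,41.5,188,0]]'; python3 go.py 618.6 -149.8 13 105
```

```text
t: 30.68
eef_pos: [617.9, -149.4, 19.7]
tcp_rot: [3.136, -0.012, 1.831]
ft_force: [-0.5, -0.2, -0.5]
opening: 0.521
t 30.68 now [ 617.9 -149.4   19.7] yaw 104.9 tilt 0.75
[np.float64(-0.6), np.float64(0.5), np.float64(6.7)] turn -0.1 (alt 179.9 )
```

```bash
python3 -m pendant '[[-0.5,0.4,4,0],[-0.5,0.4,6.7,0],[-0.5,0.4,6.7,0]]'; python3 -m pendant '[[0,0,0,0],[0,0,0,0],[0,0,0,0]]' 0; python3 -m pendant '[[0,0,-10,0],[0,0,-50,0],[0,0,-110,0],[0,0,-160,0],[0,0,-190,0]]';  python3 look.py w16 flow_disc; python3 ortho.py w16 617 -150 24 60 o17; python3 go.py 470 -50 200 105 441 110 150 115 
```

```text
t: 31.05
eef_pos: [618.6, -149.8, 13.4]
tcp_rot: [3.136, -0.012, 1.831]
ft_force: [0.1, 0.4, -0.9]
opening: 0.521
t: 31.42
eef_pos: [618.7, -149.8, 13.5]
tcp_rot: [3.135, -0.011, 1.831]
ft_force: [-0.5, -0.6, 0.7]
opening: 0.773
t: 32.05
eef_pos: [618.4, -152.3, 207.2]
tcp_rot: [3.132, -0.009, 1.831]
ft_force: [0.0, 0.3, -0.5]
opening: 1.0
[ 618.4 -152.3  207.2]
flow_disc 0.92 [ 617.3 -149.9   20.5]
flow_disc 0.54 [541.1 184.9   6. ]
mm/px 0.2
t 32.15 now [ 619.1 -152.6  207.9] yaw 104.9 tilt 0.79
[np.float64(137.4), np.float64(-117.8), np.float64(7.6)] turn -0.1 (alt 179.9 )
[np.float64(299.1), np.float64(-105.3), np.float64(59.0)] turn -10.1 (alt 169.9 )
```

View pics/o17.png

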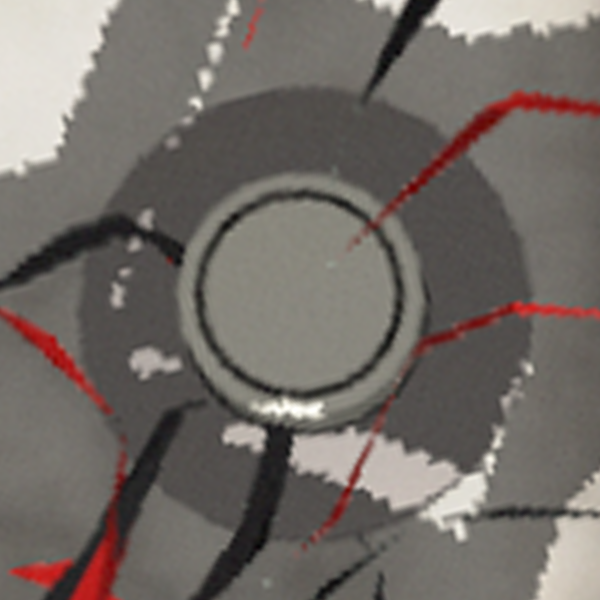

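```bash
python3 -m pendant '[[35,-32,5,0],[80,-70,7,0],[120,-105,7,-1],[160,-118,10,-3],[205,-117,15,-6],[250,-112,30,-9],[285,-107,45,-10],[299,-105,55,-10]]'; python3 -m pendant '[[0,0,0,0]]' ; python3 look.py w17 end_plate; python3 ortho.py w17 440 110 44 60 o18; python3 go.py 441 110 31 115
```

```text
t: 33.15
eef_pos: [440.6, 111.3, 153.2]
tcp_rot: [3.13, -0.006, 2.007]
ft_force: [0.2, 0.0, -0.3]
opening: 0.998
t: 33.28
eef_pos: [440.2, 111.5, 152.5]
tcp_rot: [3.131, -0.006, 2.008]
ft_force: [-0.1, 0.4, -0.2]
opening: 0.997
[440.2 111.5 152.5]
mm/px 0.2
t 33.38 now [440.7 110.7 153.2] yaw 115.0 tilt 0.73
[np.float64(-1.4), np.float64(-1.4), np.float64(122.2)] turn -0.0 (alt 180.0 )
```

View pics/o18.png

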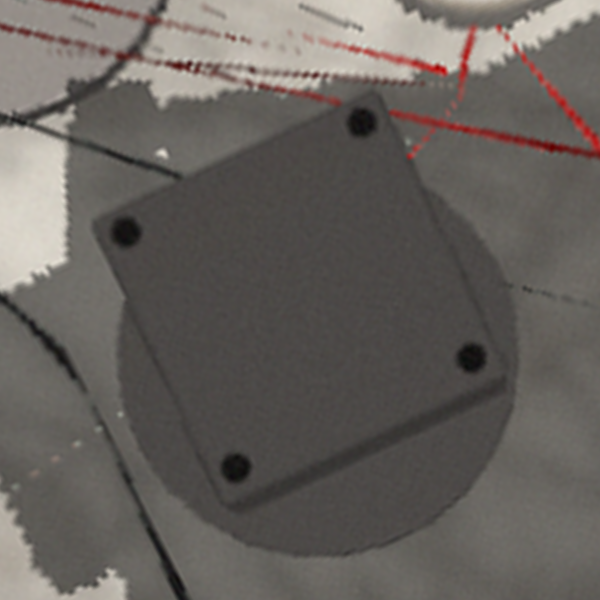

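```bash
python3 -m pendant '[[-0.5,-0.5,35,0],[-1,-1,80,0],[-1,-1,108,0],[-1,-1,120,0],[-1,-1,122,0],[-1,-1,122,0]]'; python3 go.py 441.2 110.4 31 115;python3 -m pendant '[[0,0,0,0],[0,0,0,0],[0,0,0,0],[0,0,0,0],[0,0,0,0],[0,0,0,0]]' 1; python3 go.py 441.2 110.4 31 115
```

```text
t: 34.12
eef_pos: [441.8, 110.4, 32.0]
tcp_rot: [3.129, -0.005, 2.006]
ft_force: [0.5, 0.8, 0.0]
opening: 0.999
t 34.12 now [441.8 110.4  32. ] yaw 115.0 tilt 0.79
[np.float64(0.2), np.float64(-0.5), np.float64(1.0)] turn -0.0 (alt 180.0 )
t: 34.88
eef_pos: [441.8, 110.4, 32.2]
tcp_rot: [3.129, -0.005, 2.006]
ft_force: [-1.4, 0.3, 5.8]
opening: 0.671
t 34.88 now [441.8 110.4  32.2] yaw 115.0 tilt 0.8
[np.float64(0.2), np.float64(-0.6), np.float64(1.2)] turn -0.0 (alt 180.0 )
```

```bash
python3 -m pendant '[[0,0,-8,0],[0,0,-40,0],[0,0,-90,0],[0,0,-140,0],[0,0,-160,0]]'; python3 go.py 440 -60 200 100 440 -200 200 80 450 -363 200 70.3
```

```text
t: 35.5
eef_pos: [440.6, 108.8, 195.1]
tcp_rot: [3.125, -0.004, 2.007]
ft_force: [0.4, 0.4, -2.2]
opening: 0.67
t 35.5 now [440.6 108.8 195.1] yaw 115.0 tilt 0.96
[np.float64(-152.8), np.float64(-71.7), np.float64(-6.7)] turn 15.0 (alt -165.0 )
[np.float64(-279.7), np.float64(-130.8), np.float64(-8.2)] turn 35.0 (alt -145.0 )
[np.float64(-431.7), np.float64(-190.5), np.float64(-9.8)] turn 44.7 (alt -135.3 )
```

```bash
python3 -m pendant '[[-35,-16,-6,3],[-80,-37,-6,8],[-130,-60,-6,13],[-180,-84,-6,20],[-230,-107,-7,27],[-280,-131,-8,34],[-330,-150,-9,40],[-380,-170,-10,44]]'; python3 go.py 450 -363 200 70.3
```

```text
t: 36.5
eef_pos: [446.4, -309.3, 201.1]
tcp_rot: [3.133, -0.014, 1.235]
ft_force: [0.7, -0.8, -0.6]
opening: 0.669
t 36.5 now [ 446.4 -309.3  201.1] yaw 70.8 tilt 0.96
[np.float64(-49.6), np.float64(21.1), np.float64(0.6)] turn 0.5 (alt -179.5 )
```

```bash
python3 -m pendant '[[-30,12,0,0.5],[-49,21,0,0.5],[-49,21,0,0.5]]'; python3 look.py w18 end_plate_pad; python3 ortho.py w18 421 -364 6 60 o19; python3 go.py 420.4 -363.4 12.5 70.3
```

```text
t: 36.88
eef_pos: [449.9, -362.8, 200.3]
tcp_rot: [3.134, -0.015, 1.226]
ft_force: [0.3, 0.7, -2.4]
opening: 0.672
[ 449.9 -362.8  200.3]
end_plate_pad 0.63 [ 421.2 -359.1    3.9]
mm/px 0.2
t 36.98 now [ 450.  -361.3  200.5] yaw 70.3 tilt 0.97
[np.float64(-14.7), np.float64(-28.6), np.float64(187.6)] turn 0.0 (alt -180.0 )
```

View pics/o19.png

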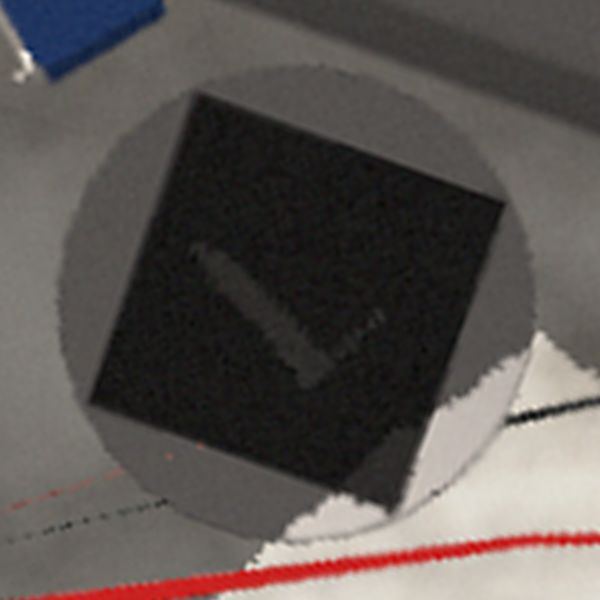

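```bash
python3 -m pendant '[[-7,-14,20,-0.4],[-14,-27,60,-0.4],[-15,-28,105,-0.4],[-15,-28,145,-0.4],[-15,-28,170,-0.4],[-15,-28,180,-0.4],[-15,-28,180,-0.4]]'; python3 go.py 420.7 -363.4 12.6 70.7
```

```text
t: 37.85
eef_pos: [421.0, -363.4, 20.3]
tcp_rot: [3.134, -0.015, 1.235]
ft_force: [-0.3, 0.0, -1.2]
opening: 0.672
t 37.85 now [ 421.  -363.4   20.3] yaw 70.8 tilt 0.97
[np.float64(-0.3), np.float64(-0.4), np.float64(7.7)] turn 0.1 (alt -179.9 )
```

```bash
python3 -m pendant '[[-0.3,-0.4,4,0],[-0.3,-0.4,7.7,0],[-0.3,-0.4,7.7,0]]'; python3 -m pendant '[[0,0,0,0],[0,0,0,0],[0,0,0,0]]' 0; python3 -m pendant '[[0,0,-10,0],[0,0,-50,0],[0,0,-110,0],[0,0,-170,0],[0,0,-230,0],[0,0,-230,0]]';  python3 look.py w19 end_plate; python3 ortho.py w19 421 -364 24 60 o20; python3 - <<'E'
from h import *
for n in ["top","scene"]:
    p=vision.read_camera(n); cv2.imwrite(f"pics/{n}9.png",p["pixels"][:,:,::-1])
    for q in Q:
        for d in vision.find_in(p,q)[:1]: print(n,q,round(d["confidence"],2),toworld(p,d["at"]).round(0))
E
```

```text
t: 38.22
eef_pos: [420.6, -363.5, 12.8]
tcp_rot: [3.134, -0.015, 1.235]
ft_force: [-0.5, -0.5, -1.6]
opening: 0.67
t: 38.6
eef_pos: [420.7, -363.5, 12.9]
tcp_rot: [3.134, -0.015, 1.235]
ft_force: [0.3, -0.8, -0.3]
opening: 0.93
t: 39.35
eef_pos: [418.6, -367.1, 248.0]
tcp_rot: [3.126, -0.011, 1.235]
ft_force: [0.0, -0.0, -0.3]
opening: 1.0
[ 418.6 -367.1  248. ]
end_plate 0.69 [ 554.  -291.8    9.8]
end_plate 0.61 [ 412.7 -367.7   23.4]
mm/px 0.2
top end_plate 0.32 [ 572. -278.   23.]
top flow_disc 0.59 [ 618. -147.   29.]
top hex_body 0.79 [ 570. -278.   28.]
top plug 0.68 [535. 188.  33.]
top clamp_bar 0.49 [ 424. -218.   33.]
scene end_plate 0.71 [ 416. -367.   25.]
scene flow_disc 0.88 [ 610. -156.   27.]
scene hex_body 0.75 [ 562. -283.   23.]
scene plug 0.72 [ 550. -283.   12.]
scene clamp_bar 0.77 [ 421. -226.   33.]
```

View pics/o20.png

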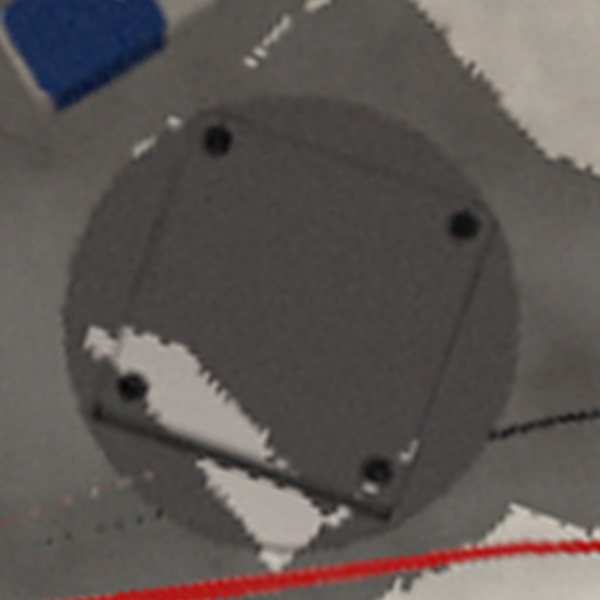

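View pics/scene9.png

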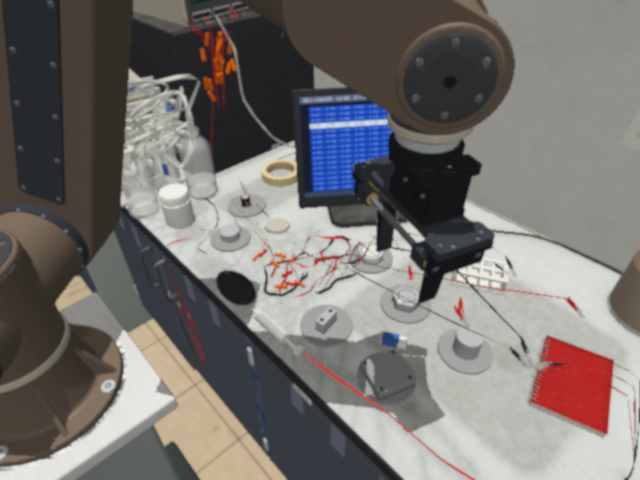

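View pics/top9.png

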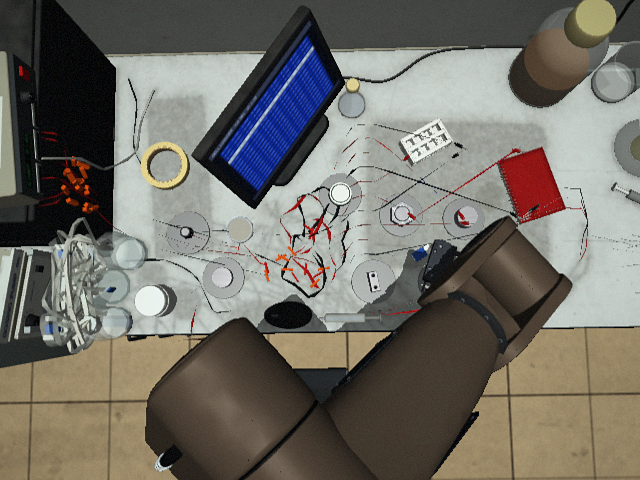

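```bash
python3 -c "
from cell import job,env
print(env.state()['t'],env.state()['qvel'].round(3)); print(job.job_done())"
```

```text
40.05 [ 0.002 -0.004 -0.003  0.     0.    -0.001]
the job is handed in; nothing more can be done
None
```

I unstacked both stacks and set all five parts on their own pads in the order bar, plug, hexagon, disc, end plate. I handed the job in at about 40 s of the 128 s, with the arm clear and still; no verdict was reported.

**Last checks:** after each release I took a wrist picture. Every part lay flat about 1 mm from its inset's centre. The end plate, hexagon and bar were turned to within about 2° of theirs. The closed grip matched each part's size, and no contact force rose above about 7 N.

**Disagreements:** the networks' reported positions were up to about 10 mm off the pictures. On the final scene image, the plug was reported at the hexagon's pad (550, -283). The top camera and the wrist picture showed it on its own pad, at about (539, 190). On the last top image, the end plate was reported at the hexagon's pad with low confidence (0.32). The scene network (416, -367) and the wrist picture (420, -363) put the plate on its own pad, so I trusted the pictures.

The thin red and black leads and clips hang in the air. The gripper passed through where they are drawn without any force or movement, so I treated them as not solid.

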